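Stack the mounting plates and set the hold-down weight on the pile

TASK

Clear up the lab bench: lay every loose mounting plate gently on the pile in the stacking rack, flat and squarely in line with it between the guide rods. When all are there, lift the hold-down weight up and off its hook and set it gently, upright, on the middle of the pile, its block lying lengthwise along the plates. Do not drop or ram anything onto the pile, do not tip the weight over, and leave the other things on the bench alone.

Things in the scene. Friction and masses are not known exactly. Their poses are not given: they have to be found in the camera images.
- plate1: loose aluminium mounting plate, 150 mm long (its x) by 50 mm wide (its y) by 12 mm thick, about 0.25 kg, lying flat on the bench at the start; origin at the centre of its underside, z up. All plates are alike; three to five of them are there.
- plate2: loose aluminium mounting plate, 150 mm long (its x) by 50 mm wide (its y) by 12 mm thick, about 0.25 kg, lying flat on the bench at the start; origin at the centre of its underside, z up. All plates are alike; three to five of them are there.
- plate3: loose aluminium mounting plate, 150 mm long (its x) by 50 mm wide (its y) by 12 mm thick, about 0.25 kg, lying flat on the bench at the start; origin at the centre of its underside, z up. All plates are alike; three to five of them are there.
- plate4: loose aluminium mounting plate, 150 mm long (its x) by 50 mm wide (its y) by 12 mm thick, about 0.25 kg, lying flat on the bench at the start; origin at the centre of its underside, z up. All plates are alike; three to five of them are there.
- plate5: loose aluminium mounting plate, 150 mm long (its x) by 50 mm wide (its y) by 12 mm thick, about 0.25 kg, lying flat on the bench at the start; origin at the centre of its underside, z up. All plates are alike; three to five of them are there.
- rack: fixed stacking rack with a part-built pile of the same plates, lengthwise along the rack's x; origin on the bench at the pile's centre, z up. Base 165 x 100 x 6 mm. Four guide rods, 8 mm thick, 132 mm high, at x = +-64, y = +-36 mm: 7 mm play each side of a plate. The pile is firm; its top is 24 to 60 mm above the bench at the start, varies and is not reported: feel or look for it
- weight: dark steel hold-down weight, about 0.75 kg, hung upright: block 50 (its x) by 80 (its y) by 22 mm high; on its middle a flat portal handle 10 mm thick (x), 60 wide (y), top 114 mm above the underside. Its window, 40 wide, reaches from 22 to 82 mm above the underside; above it a solid grip bar. The hook's rod passes through the window along x. Origin: centre of underside, z up
- stand: fixed hook stand; origin on the bench under where the weight hangs. Level rod 10 mm thick along its x, axis 165 mm up, from a post (63 to 93 mm at +x, 185 mm high) to its free end 79 mm out at -x, turned up 18 mm above the rod's top. To take the weight off: raise it 20 to 45 mm, then move it 90 mm or more along the stand's -x
- hook_seat (a point): top of the hook's rod where the weight's handle rests, 170 mm above the bench, midway along the rod
- screwdriver: bystander, not part of the job: screwdriver, 190 mm long, lying near the robot
- motor: bystander, not part of the job: small blue geared motor, about 130 mm long, beyond the plates
- spool: bystander, not part of the job: small black bobbin, 32 mm across and 32 mm tall, standing among the plates
- relay: bystander, not part of the job: grey relay module 70 x 45 x 58 mm, beyond the plates
- mug: bystander, not part of the job: white mug, 80 mm across and 95 mm tall, near the robot
- meter: bystander, not part of the job: black hand multimeter, 150 x 75 x 35 mm, beyond the plates
Mind the look-alikes: they are no part of the job. What is shaped like the plate1 but green or red is not meant.

How it is judged:
On the way, in this order (a step that is already met when the one before it is completed fails the run):
1. every loose plate lies on the pile, let go, flat and in line with it (horizontal distance between each of plate1, plate2, plate3, plate4, plate5 and rack below 0.015 m and angle between the x axis of each of plate1, plate2, plate3, plate4, plate5 and the x axis of rack, either way round below 0.12 rad and angle between each of plate1, plate2, plate3, plate4, plate5's own z axis and vertical below 0.05 rad and z of each of plate1, plate2, plate3, plate4, plate5 in the frame of rack above 0.02 m and linear speed of each of plate1, plate2, plate3, plate4, plate5 below 0.03 m/s and contact force between each of plate1, plate2, plate3, plate4, plate5 and the fingers below 0.1 N), for 0.2 s.
2. the weight stands on the middle of the pile, let go (horizontal distance between weight and rack below 0.015 m and angle between the y axis of weight and the x axis of rack, either way round below 0.15 rad and angle between weight's own z axis and vertical below 0.05 rad and z of weight in the frame of plate1 above 0.009 m and z of weight in the frame of plate2 above 0.009 m and z of weight in the frame of plate3 above 0.009 m and z of weight in the frame of plate4 above 0.009 m and z of weight in the frame of plate5 above 0.009 m and linear speed of weight below 0.03 m/s and contact force between weight and the fingers below 0.1 N), for 0.2 s.
At the end, for the whole second after the job is handed in: Every plate lies on the pile, centre within 15 mm of the rack's, long side within 7 degrees of the rack's, level within 3 degrees; the weight stands upright on top of them all, within 15 mm of the middle, its long side (its y) within 8.5 degrees of the rack's x; all released and at rest (all of step 1 and all of step 2); the robot touches nothing.
It fails at once if a plate or the weight is dropped onto the pile: let go more than about 10 mm above it ((linear speed of plate1 above 0.5 m/s and contact force between plate1 and anything else below 0.05 N and horizontal distance between plate1 and rack below 0.04 m and z of plate1 in the frame of rack above 0.02 m) or (linear speed of plate2 above 0.5 m/s and contact force between plate2 and anything else below 0.05 N and horizontal distance between plate2 and rack below 0.04 m and z of plate2 in the frame of rack above 0.02 m) or (linear speed of plate3 above 0.5 m/s and contact force between plate3 and anything else below 0.05 N and horizontal distance between plate3 and rack below 0.04 m and z of plate3 in the frame of rack above 0.02 m) or (linear speed of plate4 above 0.5 m/s and contact force between plate4 and anything else below 0.05 N and horizontal distance between plate4 and rack below 0.04 m and z of plate4 in the frame of rack above 0.02 m) or (linear speed of plate5 above 0.5 m/s and contact force between plate5 and anything else below 0.05 N and horizontal distance between plate5 and rack below 0.04 m and z of plate5 in the frame of rack above 0.02 m) or (linear speed of weight above 0.5 m/s and contact force between weight and anything else below 0.05 N and horizontal distance between weight and rack below 0.04 m and z of weight in the frame of rack above 0.02 m)).
It fails at once if a plate or the weight hits or is pressed on the rack or pile with more than 120 N (contact force between any of plate1, plate2, plate3, plate4, plate5, weight and rack above 120 N).
It fails at once if the weight is tipped over (more than 45 degrees) (angle between weight's own z axis and vertical above 0.8 rad).
It fails at once if a bystander is moved more than 60 mm (distance of any of screwdriver, motor, spool, relay, mug, meter from where it was at the start of the episode above 0.06 m).
Of plate1, plate2, plate3, plate4, plate5 only 3 to 5 are there at a start; the rules pass over those that are not, and their reading is None.
At some moment in a run one of plate1, plate2, plate3, plate4, plate5 may be knocked a few centimetres aside while the robot is not near it.
It also fails if it takes over 210 s, if anything falls off the work surface, if the arm or the gripper's body presses on something with over 40 N, if the wrist force passes 120 N, or if a joint passes its speed limit or range.

ROBOT

A 6-joint arm with a two-finger parallel gripper is mounted at the origin on the work surface. World frame = base frame: x ahead of the robot, y to its left, z up, the work surface at z = 0. Lengths are in m, angles in rad, forces in N, time in s.
With the tool pointing down it reaches from about 0.25 to 0.775 m from the base axis. Payload 8.9 kg.
Tool frame: the origin (TCP) lies on the centre line of the jaws, within the pads' length; the fingertips stand ctrl.nose_length ahead of it and the grasp point (between the pads) lies 6 mm ahead of it (ctrl.nose_length is the distance from the TCP to the fingertips, in m); x points along the fingers, z is the direction in which the jaws open and shut, and the axes are right-handed (so a half turn about x gives the same grasp; the last joint's range is limited). The gripper opens to 85 mm and grips with 20 to 120 N. Pads are 22 mm wide; open, the fingers measure 114 mm over their backs; the gripper's body (76 mm by 85 mm) begins 54 mm behind the grasp point. The pads swing forward as they close: fully open they stand 13 mm farther back than shut.
Start: joints at [-1.343, 0.291, -0.153, 1.127, 0, 1.431], TCP at [0.188, -0.49, 0.256] pointing down, gripper open.
Joint ranges: [-2.52, 2.52], [-0.91, 1.74], [-1.3, 1.37], [-1.96, 2.02], [-1.52, 1.47], [-3.14, 3.14]. Speed limits (rad/s): [2.22, 2.22, 2.79, 3.14, 3.14, 3.14].

INTERFACE

Orientations are given as a rotation vector (axis times angle).
In Python, from bench import telemetry, cams, ctrl gives the robot as it stands.
- The arm moves only by the shell command python3 -m jog 'ROWS'. ROWS is JSON, a list of rows, each an object of numbers: "dx", "dy", "dz": the shift along the tool's x, y, z in cm; "wx", "wy", "wz": the turn, a rotation vector about the tool's x, y, z in degrees; "grip": the finger opening in cm, from 0 to 8.54. A call has 1 to 5 rows; each row shifts and turns the commanded pose from where the row before left it, along the tool's axes as they then stand; what a row does not reach is not made up. A row lasts 1/12 s, in which the tool goes at most 41.7 mm and 7.16 degrees, less where a joint would pass 70% of its speed; a pose out of reach is approached as far as the arm can. A call with a gripper value outside its range is refused whole. The fingers move at their own pace and stop on an object; the grip force is fixed at half the most. Time passes only in rows, so rows that do not move let the fingers close. It gives the time, the measured TCP pose, the force and the opening at its end, in the units of the state.
- telemetry.state(): the state, without advancing time (a new reading comes with each control period).
- cams.read_camera(name): name is "side" or "top" or "wrist"; returns a dict with "image" (420x560x3 uint8, blue, green, red), "depth" (420x560 float32, m along the optical axis (not along the pixel's ray), 0 where there is no reading), "intrinsics" (3x3 intrinsics, pixels), "k1" (the pictures are not rectified: a ray, as slopes to the right and down, at radius r is drawn at 1 + k1 r^2 times it, then the intrinsics apply), "world_from_camera" (4x4, takes a point from camera to world coordinates). Camera axes: x right, y down, z forward; pixel columns grow to the right and rows downward; lengths in m; the calibration is good to about 2 mm. A picture is of the moment at which its call begins.
- ctrl.hand_in(): hands the job in, once; it reports no verdict.
The state is a dict: "time_s": time; "qpos": joint angles; "qvel": joint speeds; "joint_efforts": joint torques, N m; "tcp_pos": TCP position; "tool_rot": TCP orientation; "ft_force": force on the tool from outside, world axes, zero at the start; "wrist_torque": the same for the moment, N m; "grip_width": finger opening in m.
Only numpy, scipy, OpenCV 4.12 (cv2) and the standard library are available. Lean on these libraries where they do the work, as an engineer would, in place of code of your own. Each camera call takes 0.05 s, during which the arm holds its last target. There are 200 camera calls.

## Working session

There is one attempt and no reset: what is moved stays moved. The work goes in short steps, Python scripts to look and compute and a shell command to move; the robot and the scene stay as the last step left them, time stands still between calls to the robot, and variables do not carry over. Pictures are saved under pics/ and viewed, about 12 in all and at most 16, crops included, and the job is handed in when it is done.

```bash
ls; mkdir -p pics
cat > h.py <<'E'
import numpy as np, cv2, json
from bench import telemetry, cams, ctrl
from scipy.spatial.transform import Rotation as R
def cam(n):
    c=cams.read_camera(n); return c
def rays(c,uv):
    K=np.array(c["intrinsics"]);k=c["k1"]
    d=(np.atleast_2d(uv)-[K[0,2],K[1,2]])/[K[0,0],K[1,1]]
    s=d.copy()
    for _ in range(20): s=d/(1+k*(s**2).sum(1,keepdims=True))
    return np.c_[s,np.ones(len(s))]
def onplane(c,uv,z):
    T=np.array(c["world_from_camera"]);r=rays(c,uv)@T[:3,:3].T;o=T[:3,3]
    return o+r*((z-o[2])/r[:,2])[:,None]
def cloud(c):
    h,w=c["depth"].shape
    u,v=np.meshgrid(np.arange(w),np.arange(h))
    r=rays(c,np.c_[u.ravel(),v.ravel()].astype(float))*c["depth"].reshape(-1,1)
    T=np.array(c["world_from_camera"])
    return (r@T[:3,:3].T+T[:3,3]).reshape(h,w,3)
E
python3 - <<'E'
from h import *
s=telemetry.state();print({k:np.round(v,3).tolist() for k,v in s.items()},ctrl.nose_length)
print(R.from_rotvec(s["tool_rot"]).as_matrix().round(3))
for n in("top","side","wrist"):
    c=cam(n);cv2.imwrite(f"pics/{n}0.png",c["image"]);np.savez(f"{n}0.npz",**{k:np.array(v) for k,v in c.items()})
    print(n,np.array(c["world_from_camera"]).round(3).tolist(),np.array(c["intrinsics"]).round(1).tolist(),c["k1"])
E
```

```text
pics
{'time_s': 0.0, 'qpos': [-1.343, 0.291, -0.154, 1.127, 0.0, 1.432], 'qvel': [-0.0, -0.001, -0.001, -0.0, 0.0, -0.001], 'joint_efforts': [-0.001, -53.714, 33.137, 0.016, -0.0, 0.0], 'tcp_pos': [0.188, -0.49, 0.256], 'tool_rot': [0.936, 1.362, -0.934], 'ft_force': [0.545, 0.715, -0.366], 'wrist_torque': [0.034, -0.004, 0.032], 'grip_width': 0.085} 0.025
[[-0.     0.933  0.359]
 [ 0.001  0.359 -0.933]
 [-1.     0.    -0.001]]
top [[-0.023, -0.991, 0.13, 0.389], [-0.999, 0.026, 0.024, 0.075], [-0.027, -0.129, -0.991, 1.375], [0.0, 0.0, 0.0, 1.0]] [[467.6, 0.0, 281.2], [0.0, 467.6, 208.9], [0.0, 0.0, 1.0]] -0.0023582357455878182
side [[-0.934, -0.221, 0.279, 0.22], [-0.356, 0.6, -0.716, 0.88], [-0.009, -0.768, -0.64, 0.86], [0.0, 0.0, 0.0, 1.0]] [[385.0, 0.0, 275.9], [0.0, 385.0, 212.7], [0.0, 0.0, 1.0]] 0.01677987735551856
wrist [[0.36, -0.889, -0.284, 0.261], [-0.933, -0.343, -0.109, -0.461], [-0.001, 0.304, -0.953, 0.373], [0.0, 0.0, 0.0, 1.0]] [[305.8, 0.0, 280.8], [0.0, 305.8, 207.6], [0.0, 0.0, 1.0]] -0.05760910027891818
```

View pics/top0.png

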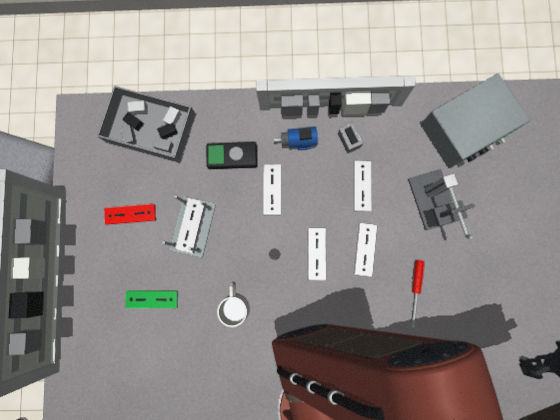

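View pics/side0.png

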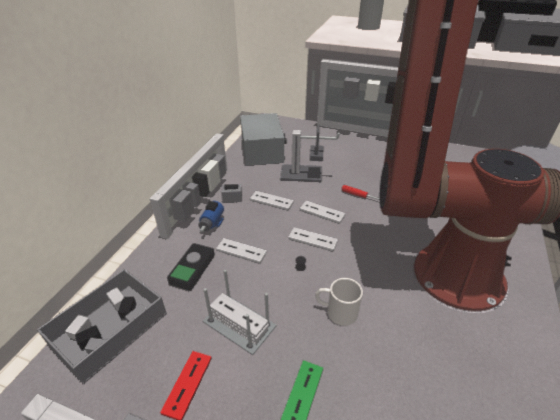

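The top view shows four white plates at about (272,190), (363,186), (317,254) and (366,250). The rack is at (193,227) and the stand with the weight at (440,205). The side view agrees; both also show the red and green decoys.

```bash
cat >> h.py <<'E'
def plates(c,z=0.012,box=None):
    """white elongated blobs in an image -> centre xy, long-axis angle (deg) at height z"""
    im=c["image"].astype(int); m=((im.min(2)>150)&(im.max(2)-im.min(2)<40)).astype(np.uint8)
    if box is not None:
        k=np.zeros_like(m);k[box[1]:box[3],box[0]:box[2]]=1;m*=k
    m=cv2.morphologyEx(m,cv2.MORPH_CLOSE,np.ones((5,5)))
    out=[]
    for t in cv2.findContours(m,cv2.RETR_EXTERNAL,cv2.CHAIN_APPROX_NONE)[0]:
        if cv2.contourArea(t)<300: continue
        p=onplane(c,t[:,0].astype(float),z)[:,:2]
        (cx,cy),(w,h),a=cv2.minAreaRect((p*1000).astype(np.float32))
        if w<h: w,h,a=h,w,a+90
        out.append((round(cx,1),round(cy,1),round(w,1),round(h,1),round((a+90)%180-90,1),t[:,0].mean(0).round().tolist()))
    return out
E
python3 - <<'E'
from h import *
c=dict(np.load("top0.npz"))
for p in plates(c): 
    if 90<p[2]<200: print(p)
P=cloud(c)
# rack
Q=P[190:265,155:225];z=Q[...,2]
print("hist",np.histogram(z,bins=np.arange(-.01,.16,.006)))
print(P[215:235:4,188:198:4,2].round(3).tolist(), P[250,310:320:3,2],P[185,360:366:2,2])
m=(z>.09)
lab=cv2.connectedComponentsWithStats(m.astype(np.uint8))
for i in range(1,lab[0]):print("rod",lab[3][i]+[155,190],lab[2][i,4],Q[lab[1]==i].mean(0).round(3))
S=P[160:245,400:490];zs=S[...,2]
for lo,hi in((.08,.12),(.12,.155),(.155,.175),(.175,.2),(.2,.25)):
    m=((zs>lo)&(zs<hi)).astype(np.uint8);lab=cv2.connectedComponentsWithStats(m)
    for i in range(1,lab[0]):
        if lab[2][i,4]>6:
            q=S[lab[1]==i];print(lo,lab[2][i].tolist(),q.mean(0).round(3),q.min(0).round(3),q.max(0).round(3))
cv2.imwrite("pics/crop.png",np.hstack([cv2.resize(c["image"][185:270,150:240],None,fx=4,fy=4),cv2.resize(c["image"][160:245,400:490],None,fx=4,fy=4)]))
c=dict(np.load("side0.npz"))
cv2.imwrite("pics/crop2.png",np.hstack([cv2.resize(c["image"][265:355,190:285],None,fx=4,fy=4),cv2.resize(c["image"][110:200,260:355],None,fx=4,fy=4)]))
E
```

```text
(43.9, 855.8, 125.7, 108.6, 89.2, [24.0, 403.0])
(280.9, 257.9, 101.6, 94.1, 44.5, [234.0, 309.0])
(819.3, -205.0, 133.3, 64.5, -63.6, [383.0, 121.0])
(825.9, 469.4, 144.6, 137.7, -18.9, [160.0, 131.0])
(839.3, 147.4, 135.4, 97.0, 7.6, [264.0, 121.0])
(896.9, -161.2, 129.3, 34.6, 88.1, [367.0, 98.0])
hist (array([ 111, 1801, 1811,  377,   44,   18,   22,   29,  158,  643,  113,
          8,    8,    5,    6,    7,    6,    6,    6,    3,    9,    7,
          3,   25,   10,    0,    0,    0]), array([-0.01 , -0.004,  0.002,  0.008,  0.014,  0.02 ,  0.026,  0.032,
        0.038,  0.044,  0.05 ,  0.056,  0.062,  0.068,  0.074,  0.08 ,
        0.086,  0.092,  0.098,  0.104,  0.11 ,  0.116,  0.122,  0.128,
        0.134,  0.14 ,  0.146,  0.152,  0.158]))
[[0.047, 0.039, 0.054], [0.049, 0.048, 0.044], [0.051, 0.048, 0.046], [0.047, 0.045, 0.046], [0.044, 0.043, 0.047]] [0.0177207  0.01462954 0.01240972 0.01359466] [0.01564208 0.01334028 0.01311585]
rod [170. 191.] 1 [0.389 0.075 1.375]
rod [190. 190.] 1 [0.389 0.075 1.375]
rod [162. 195.] 1 [0.389 0.075 1.375]
rod [177.15789474 196.736842
[... 1311 characters left out ...]
.329  0.156] [ 0.619 -0.313  0.175]
0.155 [49, 26, 10, 22, 88] [ 0.567 -0.343  0.17 ] [ 0.539 -0.353  0.16 ] [ 0.597 -0.333  0.175]
0.155 [46, 51, 3, 5, 9] [ 0.526 -0.324  0.165] [ 0.521 -0.326  0.155] [ 0.53  -0.322  0.173]
0.155 [57, 51, 12, 27, 102] [ 0.498 -0.362  0.17 ] [ 0.462 -0.374  0.162] [ 0.529 -0.35   0.175]
0.175 [43, 14, 15, 14, 153] [ 0.607 -0.331  0.186] [ 0.591 -0.349  0.176] [ 0.624 -0.313  0.192]
0.175 [48, 50, 5, 5, 15] [ 0.526 -0.325  0.188] [ 0.521 -0.326  0.175] [ 0.53  -0.323  0.2  ]
0.175 [67, 74, 6, 5, 21] [ 0.463 -0.37   0.185] [ 0.458 -0.376  0.176] [ 0.469 -0.366  0.19 ]
0.2 [52, 43, 23, 10, 87] [ 0.534 -0.352  0.203] [ 0.523 -0.381  0.2  ] [ 0.545 -0.325  0.209]
```

View pics/crop.png

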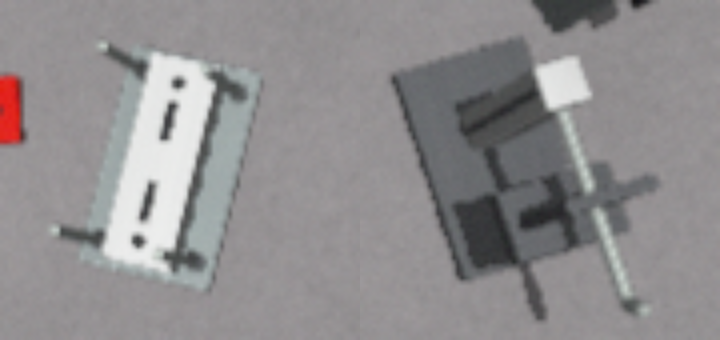

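View pics/crop2.png

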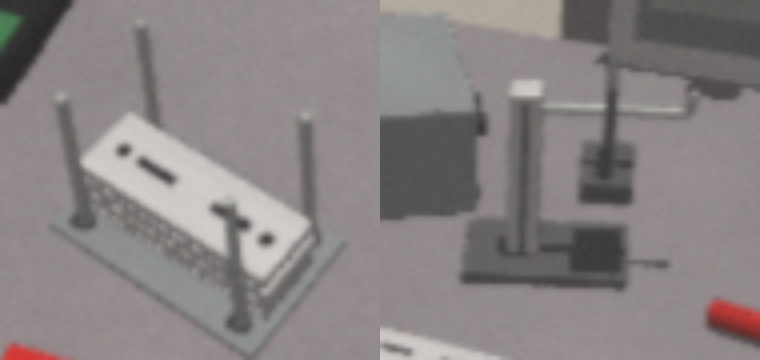

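Run:
```python
from h import *
c=dict(np.load("top0.npz"))
for p in plates(c,box=(230,150,400,290)): print(p)
print("rack top",plates(c,.048,box=(172,192,212,258)))
print(c["image"][190,265],c["image"][254,310],c["image"][215,188])
# rod tops (pixels from the crop, 4x) -> z=.132
r=np.array([[103,46],[214,75],[57,231],[188,259]])/4+[150,185]
W=onplane(c,r,.132);print(W.round(4));
r=onplane(c,np.array([[103,46],[57,231]])/4.+[150,185],.132)[:,:2];d=r[0]-r[1];print(np.linalg.norm(d),np.degrees(np.arctan2(d[1],d[0])))
# stand: post top (z .185), tip (z .188)
a=np.array([[537,67],[583,57],[590,100],[545,111]])-[360,0]
print("post",onplane(c,a.mean(0)/4+[400,160],.185))
s=dict(np.load("side0.npz"))
for p in plates(s,box=(200,170,400,350)): print("side",p)
```

```text
(506.0, 109.1, 382.4, 221.6, 33.0, [287.0, 225.0])
(539.9, -137.9, 331.5, 189.7, 20.2, [365.0, 218.0])
rack top [(528.7, 368.2, 176.1, 109.9, -14.3, [192.0, 223.0])]
[236 236 235] [243 244 242] [231 232 230]
[[0.5935 0.3889 0.132 ]
 [0.5716 0.3134 0.132 ]
 [0.469  0.4191 0.132 ]
 [0.4482 0.331  0.132 ]]
0.12804666348260543 -13.63900123842374
post [[ 0.60576303 -0.33396287  0.185     ]]
side (533.9, 348.8, 166.5, 58.1, -16.5, [240.0, 315.0])
side (297.4, 171.8, 108.1, 90.8, -15.7, [342.0, 290.0])
side (628.8, 131.4, 152.3, 52.2, -1.2, [241.0, 249.0])
side (435.8, 4.6, 151.8, 52.8, -1.4, [313.0, 238.0])
side (444.8, -138.2, 151.8, 52.7, -8.2, [322.0, 210.0])
side (632.7, -137.0, 151.6, 53.9, -2.2, [272.0, 199.0])
```

```bash
sed -i 's/min(2)>150/min(2)>TH/; s/z=0.012,box=None):/z=0.012,box=None,TH=200):/' h.py
python3 - <<'E'
from h import *
c=dict(np.load("top0.npz"))
for p in plates(c,box=(230,150,400,290)): print(p)
for z in(.046,.048,.05):print("rack top",plates(c,z,box=(172,192,215,260)))
s=dict(np.load("side0.npz"))
for z in(.046,.048,.05):print("rack side",plates(s,z,box=(200,280,280,350),TH=175))
for th in(170,190):print([plates(s,box=(200,170,335,262),TH=th)])
E
```

```text
(435.1, 6.0, 147.6, 46.6, -1.8, [317.0, 254.0])
(443.5, -134.8, 150.4, 48.7, -8.5, [366.0, 249.0])
(628.3, 132.9, 144.3, 47.7, -1.3, [272.0, 189.0])
(631.5, -134.4, 146.8, 44.3, -2.5, [362.0, 185.0])
rack top [(524.2, 369.9, 150.8, 48.6, -14.1, [189.0, 225.0])]
rack top [(524.0, 369.5, 150.5, 48.5, -14.1, [189.0, 225.0])]
rack top [(523.8, 369.0, 150.3, 48.4, -14.1, [189.0, 225.0])]
rack side [(523.9, 369.2, 148.1, 48.6, -14.1, [239.0, 314.0])]
rack side [(523.2, 370.5, 147.7, 48.5, -14.1, [239.0, 314.0])]
rack side [(522.4, 371.7, 147.3, 48.4, -14.1, [239.0, 314.0])]
[[(629.2, 131.6, 148.5, 48.5, -1.5, [241.0, 249.0]), (435.7, 5.1, 148.5, 48.7, -1.8, [313.0, 238.0])]]
[[(628.5, 131.9, 143.9, 46.3, -1.2, [241.0, 249.0]), (434.9, 5.4, 144.3, 46.2, -1.8, [313.0, 238.0])]]
```

```bash
python3 -m jog '[{"dx":-3,"wx":5,"grip":7},{"wx":5}]'; python3 -c "
from h import *
s=telemetry.state();print(s['qpos'],s['grip_width'],ctrl.nose_length);print(R.from_rotvec(s['tool_rot']).as_matrix().round(3))"
```

```text
[-1.34327669e+00  2.91142469e-01 -1.53897244e-01  1.12673890e+00
  1.02499044e-05  1.43151868e+00] 0.08521088205752927 0.025
[[-0.     0.933  0.359]
 [ 0.001  0.359 -0.933]
 [-1.     0.    -0.001]]invalid input at $[0]: expected keys dx, dy, dz, wx, wy, wz, grip
```

```bash
python3 -m jog '[{"dx":-3,"dy":0,"dz":0,"wx":5,"wy":0,"wz":0,"grip":7},{"dx":0,"dy":0,"dz":0,"wx":5,"wy":0,"wz":0,"grip":7}]'
cat > go.py <<'E'
# usage: go.py x y z yaw  -> remaining shift (cm) along tool axes, turn (deg)
import sys; from h import *
s=telemetry.state();M=R.from_rotvec(s["tool_rot"]).as_matrix();p=s["tcp_pos"]
yaw=np.degrees(np.arctan2(M[1,1],M[0,1]))
print("t",round(s["time_s"],2),"tcp",np.round(p,4),"yaw",yaw.round(2),"tilt",np.degrees(np.arccos(-M[2,0])).round(2),"q",np.round(s["qpos"],2),"w",round(s["grip_width"],4),"F",np.round(s["ft_force"],1))
if len(sys.argv)>4:
    x,y,z,a=map(float,sys.argv[1:5])
    w=-((a-yaw+180)%360-180)
    Mt=R.from_rotvec([0,0,np.radians(-w)]).as_matrix()@M
    v=np.array([x,y,z])-p
    print("dxyz now",(M.T@v*100).round(2),"after turn",(Mt.T@v*100).round(2),"wx",w.round(2))
E
python3 go.py 0.435 0.0055 0.10 -1.8;python3 -c "
from h import *
print(ctrl.nose_length)"
```

```text
time_s: 0.32
tcp_pos: [0.1885, -0.4911, 0.2896]
tool_rot: [1.067, 1.29, -1.071]
ft_force: [0.5, 0.1, 0.4]
grip_width: 0.0705
t 0.32 tcp [ 0.1885 -0.4911  0.2896] yaw 10.8 tilt 0.2 q [-1.34  0.27 -0.09  1.2  -0.    1.61] w 0.0705 F [0.5 0.1 0.4]
dxyz now [ 18.8   33.52 -44.23] after turn [ 18.78  23.07 -50.48] wx 12.6
0.025
```

```bash
R5='';for i in 1; do :; done
python3 -m jog '[{"dx":0,"dy":0,"dz":0,"wx":-7,"wy":0,"wz":0,"grip":7},{"dx":0,"dy":0,"dz":0,"wx":-7,"wy":0,"wz":0,"grip":7},{"dx":0,"dy":0,"dz":0,"wx":-7,"wy":0,"wz":0,"grip":7},{"dx":0,"dy":0,"dz":0,"wx":-7,"wy":0,"wz":0,"grip":7},{"dx":0,"dy":0,"dz":0,"wx":-7,"wy":0,"wz":0,"grip":7}]' >/dev/null
python3 -m jog '[{"dx":0,"dy":0,"dz":0,"wx":-7,"wy":0,"wz":0,"grip":7},{"dx":0,"dy":0,"dz":0,"wx":-7,"wy":0,"wz":0,"grip":7},{"dx":0,"dy":0,"dz":0,"wx":-7,"wy":0,"wz":0,"grip":7},{"dx":0,"dy":0,"dz":0,"wx":-7,"wy":0,"wz":0,"grip":7},{"dx":0,"dy":0,"dz":0,"wx":-7,"wy":0,"wz":0,"grip":7}]'
python3 -m jog '[{"dx":0,"dy":0,"dz":0,"wx":-7,"wy":0,"wz":0,"grip":7},{"dx":0,"dy":0,"dz":0,"wx":-7,"wy":0,"wz":0,"grip":7},{"dx":0,"dy":0,"dz":0,"wx":-7,"wy":0,"wz":0,"grip":7},{"dx":0,"dy":0,"dz":0,"wx":0,"wy":0,"wz":0,"grip":7}]' >/dev/null
python3 go.py 0.435 0.0055 0.15 178.2
```

```text
time_s: 1.15
tcp_pos: [0.1882, -0.4899, 0.2861]
tool_rot: [0.119, 1.568, -0.118]
ft_force: [-0.3, -0.1, -0.4]
grip_width: 0.0701
t 1.48 tcp [ 0.1883 -0.4899  0.2861] yaw 102.34 tilt 0.03 q [-1.34  0.28 -0.09  1.2  -0.    0.01] w 0.0699 F [-0.2  0.2  0.1]
dxyz now [13.63 43.12 34.69] after turn [ 13.59 -23.11  50.29] wx -75.86
```

```bash
python3 -m jog '[{"dx":0,"dy":2.87,"dz":2.31,"wx":0,"wy":0,"wz":0,"grip":7},{"dx":0,"dy":2.87,"dz":2.31,"wx":-4,"wy":0,"wz":0,"grip":7},{"dx":0,"dy":2.7,"dz":2.5,"wx":-4,"wy":0,"wz":0,"grip":7},{"dx":0,"dy":2.5,"dz":2.7,"wx":-4,"wy":0,"wz":0,"grip":7},{"dx":0,"dy":2.3,"dz":2.9,"wx":-4,"wy":0,"wz":0,"grip":7}]' >/dev/null
python3 -m jog '[{"dx":0,"dy":2.1,"dz":3.1,"wx":-4,"wy":0,"wz":0,"grip":7},{"dx":0,"dy":1.9,"dz":3.2,"wx":-4,"wy":0,"wz":0,"grip":7},{"dx":0,"dy":1.6,"dz":3.3,"wx":-4,"wy":0,"wz":0,"grip":7},{"dx":0,"dy":1.4,"dz":3.4,"wx":-4,"wy":0,"wz":0,"grip":7},{"dx":0,"dy":1.2,"dz":3.5,"wx":-4,"wy":0,"wz":0,"grip":7}]' 
python3 go.py 0.435 0.0055 0.15 178.2
```

```text
time_s: 2.32
tcp_pos: [0.3581, -0.1602, 0.2864]
tool_rot: [-0.654, 1.47, 0.653]
ft_force: [0.8, -0.3, 0.1]
grip_width: 0.0701
t 2.32 tcp [ 0.3581 -0.1602  0.2864] yaw 137.92 tilt 0.03 q [-0.61  0.02 -0.4   1.15 -0.    0.13] w 0.0701 F [ 0.8 -0.3  0.1]
dxyz now [13.64  5.41 17.45] after turn [13.65 -7.15 16.8 ] wx -40.28
```

```bash
python3 -m jog '[{"dx":1,"dy":1,"dz":3,"wx":-7,"wy":0,"wz":0,"grip":7},{"dx":2,"dy":0.5,"dz":3,"wx":-7,"wy":0,"wz":0,"grip":7},{"dx":2,"dy":0,"dz":3,"wx":-7,"wy":0,"wz":0,"grip":7},{"dx":2,"dy":0,"dz":3,"wx":-7,"wy":0,"wz":0,"grip":7},{"dx":2,"dy":0,"dz":2,"wx":-6,"wy":0,"wz":0,"grip":7}]' >/dev/null
python3 -m jog '[{"dx":2,"dy":0,"dz":0,"wx":-6,"wy":0,"wz":0,"grip":7},{"dx":0,"dy":0,"dz":0,"wx":0,"wy":0,"wz":0,"grip":7}]' >/dev/null
python3 go.py 0.435 0.0055 0.028 178.2
python3 - <<'E'
from h import *
c=cam("top");cv2.imwrite("pics/top1.png",c["image"])
for p in plates(c,box=(230,150,400,290)): print(p)
c=cam("wrist");cv2.imwrite("pics/wrist1.png",c["image"])
print(plates(c))
E
```

```text
t 2.9 tcp [ 0.4111 -0.0299  0.1734] yaw 178.2 tilt 0.31 q [-0.25  0.16 -0.57  0.85 -0.   -0.22] w 0.0701 F [-1.  -0.3 -0.4]
dxyz now [14.53 -2.35  3.6 ] after turn [14.53 -2.35  3.6 ] wx -0.0
(628.3, 132.9, 144.3, 47.7, -1.3, [272.0, 189.0])
(631.5, -134.4, 146.8, 44.3, -2.5, [362.0, 185.0])
[(665.6, 135.3, 72.5, 44.4, -2.8, [419.0, 391.0]), (589.3, -118.1, 59.4, 21.3, -1.6, [211.0, 345.0]), (496.0, 6.4, 47.6, 25.9, 87.6, [322.0, 278.0]), (444.6, -134.1, 147.6, 48.2, -8.2, [175.0, 223.0])]
```

```bash
python3 -m jog '[{"dx":2,"dy":-1.2,"dz":1.8,"wx":0,"wy":0,"wz":0,"grip":7},{"dx":3,"dy":-1.15,"dz":1.8,"wx":0,"wy":0,"wz":0,"grip":7},{"dx":3.5,"dy":0,"dz":0,"wx":0,"wy":0,"wz":0,"grip":7},{"dx":3.5,"dy":0,"dz":0,"wx":0,"wy":0,"wz":0,"grip":7},{"dx":2,"dy":0,"dz":0,"wx":0,"wy":0,"wz":0,"grip":7}]' >/dev/null
python3 -m jog '[{"dx":0.4,"dy":0,"dz":0,"wx":0,"wy":0,"wz":0,"grip":7},{"dx":0,"dy":0,"dz":0,"wx":0,"wy":0,"wz":0,"grip":7},{"dx":0,"dy":0,"dz":0,"wx":0,"wy":0,"wz":0,"grip":7}]' >/dev/null
python3 go.py 0.435 0.0055 0.024 178.2
python3 -m jog '[{"dx":0.2,"dy":0,"dz":0,"wx":0,"wy":0,"wz":0,"grip":6},{"dx":0,"dy":0,"dz":0,"wx":0,"wy":0,"wz":0,"grip":6}]'
python3 -m jog '[{"dx":0.2,"dy":0,"dz":0,"wx":0,"wy":0,"wz":0,"grip":6},{"dx":0,"dy":0,"dz":0,"wx":0,"wy":0,"wz":0,"grip":6}]'
python3 go.py 0.435 0.0055 0.024 178.2
```

```text
t 3.67 tcp [0.4392 0.0029 0.0338] yaw 177.84 tilt 0.12 q [-0.16  0.41 -0.69  0.48 -0.   -0.12] w 0.0701 F [ 0.5 -0.2 -0.3]
dxyz now [0.98 0.43 0.24] after turn [0.98 0.43 0.24] wx -0.36
time_s: 3.83
tcp_pos: [0.4392, 0.0032, 0.0316]
tool_rot: [-1.184, 1.224, 1.18]
ft_force: [0.2, -1.2, -0.2]
grip_width: 0.06
time_s: 4.0
tcp_pos: [0.4383, 0.0036, 0.0288]
tool_rot: [-1.184, 1.225, 1.183]
ft_force: [-1.4, -0.1, 0.4]
grip_width: 0.0598
t 4.0 tcp [0.4383 0.0036 0.0288] yaw 178.0 tilt 0.06 q [-0.16  0.41 -0.69  0.46  0.   -0.12] w 0.0598 F [-1.4 -0.1  0.4]
dxyz now [0.48 0.34 0.18] after turn [0.48 0.34 0.18] wx -0.2
```

View pics/top1.png

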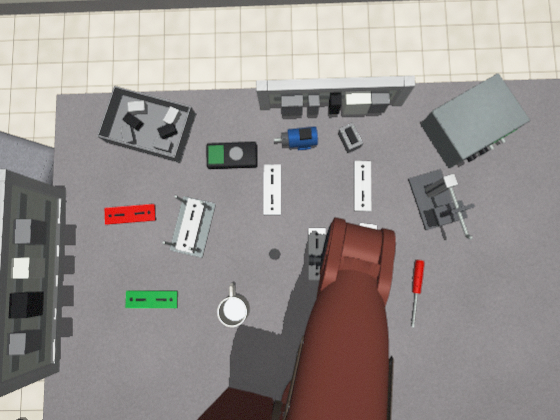

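The top view now shows bare bench where the arm stood before, so there are four plates.

```bash
python3 -m jog '[{"dx":0.3,"dy":0.35,"dz":0.2,"wx":0,"wy":0,"wz":0,"grip":6},{"dx":0,"dy":0,"dz":0,"wx":0,"wy":0,"wz":0,"grip":6},{"dx":0,"dy":0,"dz":0,"wx":0,"wy":0,"wz":0,"grip":4},{"dx":0,"dy":0,"dz":0,"wx":0,"wy":0,"wz":0,"grip":4},{"dx":0,"dy":0,"dz":0,"wx":0,"wy":0,"wz":0,"grip":4}]'
python3 -m jog '[{"dx":-0.2,"dy":0,"dz":0,"wx":0,"wy":0,"wz":0,"grip":4},{"dx":-2,"dy":0,"dz":0,"wx":0,"wy":0,"wz":0,"grip":4},{"dx":-3,"dy":0,"dz":0,"wx":0,"wy":0,"wz":0,"grip":4},{"dx":-3,"dy":0,"dz":0,"wx":0,"wy":0,"wz":0,"grip":4},{"dx":0,"dy":0,"dz":0,"wx":0,"wy":0,"wz":0,"grip":4}]'
python3 go.py 0.5235 0.370 0.23 165.9
python3 - <<'E'
from h import *
c=cam("wrist");cv2.imwrite("pics/wrist2.png",c["image"])
E
```

```text
time_s: 4.42
tcp_pos: [0.4339, 0.006, 0.0256]
tool_rot: [-1.183, 1.226, 1.185]
ft_force: [-3.7, 1.8, 9.6]
grip_width: 0.0483
time_s: 4.83
tcp_pos: [0.4372, 0.0054, 0.1115]
tool_rot: [-1.187, 1.221, 1.179]
ft_force: [2.5, -0.3, -1.0]
grip_width: 0.0483
t 4.83 tcp [0.4372 0.0054 0.1115] yaw 178.03 tilt 0.37 q [-0.16  0.27 -0.61  0.68 -0.   -0.12] w 0.0483 F [ 2.5 -0.3 -1. ]
dxyz now [-11.83  -7.45  36.73] after turn [-11.88   0.44  37.45] wx 12.13
```

View pics/wrist2.png

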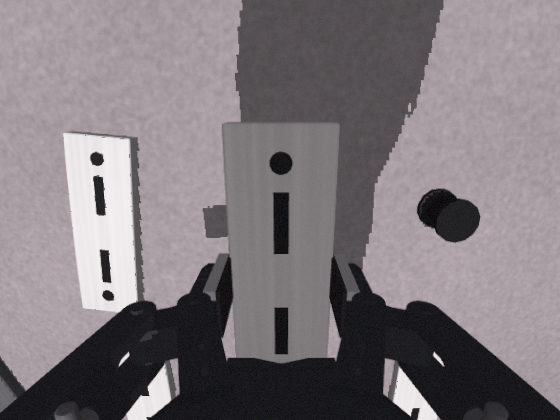

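The wrist view shows the plate held centrally between the pads (about 225–340 px across). It is lined up with the tool.

```bash
python3 -m jog '[{"dx":-4,"dy":0,"dz":0,"wx":6,"wy":0,"wz":0,"grip":4},{"dx":-4,"dy":0,"dz":0,"wx":6.1,"wy":0,"wz":0,"grip":4},{"dx":-3.9,"dy":0.1,"dz":1.5,"wx":0,"wy":0,"wz":0,"grip":4},{"dx":0,"dy":0.1,"dz":3,"wx":0,"wy":0,"wz":0,"grip":4},{"dx":0,"dy":0.1,"dz":4,"wx":0,"wy":0,"wz":0,"grip":4}]'>/dev/null
python3 -m jog '[{"dx":0,"dy":0.1,"dz":4,"wx":0,"wy":0,"wz":0,"grip":4},{"dx":0,"dy":0,"dz":4,"wx":0,"wy":0,"wz":0,"grip":4},{"dx":0,"dy":0,"dz":4,"wx":0,"wy":0,"wz":0,"grip":4},{"dx":0,"dy":0,"dz":4,"wx":0,"wy":0,"wz":0,"grip":4},{"dx":0,"dy":0,"dz":4,"wx":0,"wy":0,"wz":0,"grip":4}]'>/dev/null
python3 -m jog '[{"dx":0,"dy":0,"dz":4,"wx":0,"wy":0,"wz":0,"grip":4},{"dx":0,"dy":0,"dz":3,"wx":0,"wy":0,"wz":0,"grip":4},{"dx":0,"dy":0,"dz":1.5,"wx":0,"wy":0,"wz":0,"grip":4},{"dx":0,"dy":0,"dz":0,"wx":0,"wy":0,"wz":0,"grip":4}]'>/dev/null
python3 go.py 0.5235 0.370 0.23 165.9
```

```text
t 6.05 tcp [0.5203 0.3685 0.2235] yaw 166.08 tilt 0.12 q [0.5  0.53 0.12 1.17 0.   0.74] w 0.0483 F [-0.6 -0.9 -3.6]
dxyz now [-0.65 -0.27  0.22] after turn [-0.65 -0.27  0.22] wx 0.18
```

```bash
python3 -m jog '[{"dx":0,"dy":-0.3,"dz":0.2,"wx":0.2,"wy":0,"wz":0,"grip":4},{"dx":1,"dy":0,"dz":0,"wx":0,"wy":0,"wz":0,"grip":4},{"dx":1,"dy":0,"dz":0,"wx":0,"wy":0,"wz":0,"grip":4},{"dx":0,"dy":0,"dz":0,"wx":0,"wy":0,"wz":0,"grip":4},{"dx":0,"dy":0,"dz":0,"wx":0,"wy":0,"wz":0,"grip":4}]'
python3 go.py 0.5235 0.370 0.08 165.9
python3 - <<'E'
from h import *
c=cam("wrist");cv2.imwrite("pics/wrist3.png",c["image"])
c=cam("side");cv2.imwrite("pics/side3.png",cv2.resize(c["image"][180:360,150:390],None,fx=3,fy=3))
E
```

```text
time_s: 6.47
tcp_pos: [0.5234, 0.3656, 0.205]
tool_rot: [-1.023, 1.32, 1.023]
ft_force: [-0.4, 0.2, -2.4]
grip_width: 0.048
t 6.47 tcp [0.5234 0.3656 0.205 ] yaw 165.65 tilt 0.14 q [ 0.5   0.54  0.09  1.13 -0.    0.75] w 0.048 F [-0.4  0.2 -2.4]
dxyz now [12.5   0.08  0.45] after turn [12.5   0.08  0.45] wx -0.25
```

View pics/wrist3.png

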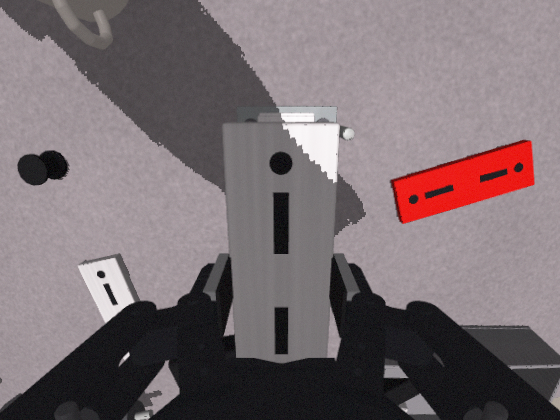

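The wrist view shows the held plate over the rack. The pile's near end spans about px 258–314 and one rod top is at (347,133); I'm checking the numeric alignment.

Run:
```python
from h import *
c=cam("wrist")
th=np.radians(-14.1);X=np.array([np.cos(th),np.sin(th)]);Y=np.array([-X[1],X[0]])
def loc(uv,z):
    p=onplane(c,uv,z)[:,:2]-[.5235,.370];return np.c_[p@X,p@Y].round(4)*1000
print("rod",loc([[347,130]],.132)); print("pile",loc([[258,113],[314,113]],.048)); print("base",loc([[237,107],[337,107]],.006))
print("held far corners",loc([[223,123],[338,123]],.1915)); print("hole",loc([[281,163]],.1915))
```

```text
rod [[-65.   37.9]]
pile [[-74.4 -22.4]
 [-74.3  26.1]]
base [[-79.9 -46.2]
 [-79.7  53.3]]
held far corners [[-71.6 -26.9]
 [-71.4  21.4]]
hole [[-54.6  -2.6]]
```

```bash
python3 -m jog '[{"dx":0,"dy":0.3,"dz":0.45,"wx":-0.2,"wy":0,"wz":0,"grip":4},{"dx":3,"dy":0,"dz":0,"wx":0,"wy":0,"wz":0,"grip":4},{"dx":3,"dy":0,"dz":0,"wx":0,"wy":0,"wz":0,"grip":4},{"dx":2,"dy":0,"dz":0,"wx":0,"wy":0,"wz":0,"grip":4},{"dx":0,"dy":0,"dz":0,"wx":0,"wy":0,"wz":0,"grip":4}]'
python3 -m jog '[{"dx":0,"dy":0,"dz":0,"wx":0,"wy":0,"wz":0,"grip":4},{"dx":0,"dy":0,"dz":0,"wx":0,"wy":0,"wz":0,"grip":4}]'>/dev/null
python3 go.py 0.5205 0.3708 0.08 165.9
```

```text
time_s: 7.03
tcp_pos: [0.5197, 0.3709, 0.1221]
tool_rot: [-1.027, 1.322, 1.028]
ft_force: [-0.6, -1.2, -2.1]
grip_width: 0.0483
t 7.2 tcp [0.523  0.3725 0.1279] yaw 165.93 tilt 0.13 q [ 0.51  0.6  -0.01  0.96  0.    0.75] w 0.0484 F [ 0.7  0.2 -1.9]
dxyz now [ 4.79  0.21 -0.24] after turn [ 4.79  0.21 -0.24] wx 0.03
```

```bash
python3 -m jog '[{"dx":1.5,"dy":0.1,"dz":-0.1,"wx":0,"wy":0,"wz":0,"grip":4},{"dx":1.5,"dy":0,"dz":0,"wx":0,"wy":0,"wz":0,"grip":4},{"dx":0.4,"dy":0,"dz":0,"wx":0,"wy":0,"wz":0,"grip":4},{"dx":0,"dy":0,"dz":0,"wx":0,"wy":0,"wz":0,"grip":4},{"dx":0,"dy":0,"dz":0,"wx":0,"wy":0,"wz":0,"grip":4}]'
python3 go.py 0.5205 0.3708 0.08 165.9
for i in 1 2 3; do python3 -m jog '[{"dx":0.2,"dy":0,"dz":0,"wx":0,"wy":0,"wz":0,"grip":4},{"dx":0,"dy":0,"dz":0,"wx":0,"wy":0,"wz":0,"grip":4}]' | egrep 'tcp|ft'; done
python3 go.py 0.5205 0.3708 0.08 165.9
```

```text
time_s: 7.62
tcp_pos: [0.5217, 0.3716, 0.0936]
tool_rot: [-1.026, 1.314, 1.026]
ft_force: [-0.0, 0.1, -0.9]
grip_width: 0.048
t 7.62 tcp [0.5217 0.3716 0.0936] yaw 165.92 tilt 0.1 q [ 0.5   0.63 -0.06  0.88  0.    0.75] w 0.048 F [-0.   0.1 -0.9]
dxyz now [ 1.36  0.1  -0.11] after turn [ 1.36  0.1  -0.11] wx 0.02
tcp_pos: [0.5216, 0.3715, 0.0911]
ft_force: [-0.2, -0.5, -2.8]
tcp_pos: [0.5211, 0.3712, 0.0883]
ft_force: [-0.0, -0.4, -2.3]
tcp_pos: [0.5208, 0.3711, 0.0859]
ft_force: [-0.4, -0.3, -3.2]
t 8.12 tcp [0.5208 0.3711 0.0859] yaw 165.92 tilt 0.02 q [ 0.5   0.64 -0.07  0.87  0.    0.75] w 0.0481 F [-0.4 -0.3 -3.2]
dxyz now [ 0.59  0.03 -0.03] after turn [ 0.59  0.03 -0.03] wx 0.02
```

Expected contact is near TCP z = 0.074, so I'll keep stepping down.

```bash
python3 -m jog '[{"dx":0.3,"dy":0,"dz":0,"wx":0,"wy":0,"wz":0,"grip":4},{"dx":0.3,"dy":0,"dz":0,"wx":0,"wy":0,"wz":0,"grip":4},{"dx":0,"dy":0,"dz":0,"wx":0,"wy":0,"wz":0,"grip":4}]' | egrep 'tcp|ft';python3 -m jog '[{"dx":0.2,"dy":0,"dz":0,"wx":0,"wy":0,"wz":0,"grip":4},{"dx":0,"dy":0,"dz":0,"wx":0,"wy":0,"wz":0,"grip":4},{"dx":0,"dy":0,"dz":0,"wx":0,"wy":0,"wz":0,"grip":4}]' | egrep 'tcp|ft';python3 -m jog '[{"dx":0.2,"dy":0,"dz":0,"wx":0,"wy":0,"wz":0,"grip":4},{"dx":0,"dy":0,"dz":0,"wx":0,"wy":0,"wz":0,"grip":4},{"dx":0,"dy":0,"dz":0,"wx":0,"wy":0,"wz":0,"grip":4}]' | egrep 'tcp|ft'
```

```text
tcp_pos: [0.5206, 0.3709, 0.0794]
ft_force: [0.7, -0.6, -3.3]
tcp_pos: [0.5209, 0.3711, 0.0781]
ft_force: [0.5, 0.7, -1.6]
tcp_pos: [0.521, 0.3711, 0.0761]
ft_force: [0.0, -0.6, -1.8]
```

```bash
for i in 1; do python3 -m jog '[{"dx":0.15,"dy":0,"dz":0,"wx":0,"wy":0,"wz":0,"grip":4},{"dx":0,"dy":0,"dz":0,"wx":0,"wy":0,"wz":0,"grip":4},{"dx":0,"dy":0,"dz":0,"wx":0,"wy":0,"wz":0,"grip":4}]' | egrep 'tcp|ft';python3 -m jog '[{"dx":0.15,"dy":0,"dz":0,"wx":0,"wy":0,"wz":0,"grip":4},{"dx":0,"dy":0,"dz":0,"wx":0,"wy":0,"wz":0,"grip":4},{"dx":0,"dy":0,"dz":0,"wx":0,"wy":0,"wz":0,"grip":4}]' | egrep 'tcp|ft';done
```

```text
tcp_pos: [0.5209, 0.3711, 0.0746]
ft_force: [0.4, 0.6, -1.9]
tcp_pos: [0.5209, 0.3711, 0.0731]
ft_force: [-0.3, 0.5, -1.4]
```

```bash
for i in 1; do python3 -m jog '[{"dx":0.15,"dy":0,"dz":0,"wx":0,"wy":0,"wz":0,"grip":4},{"dx":0,"dy":0,"dz":0,"wx":0,"wy":0,"wz":0,"grip":4},{"dx":0,"dy":0,"dz":0,"wx":0,"wy":0,"wz":0,"grip":4}]' | egrep 'tcp|ft';python3 -m jog '[{"dx":0.15,"dy":0,"dz":0,"wx":0,"wy":0,"wz":0,"grip":4},{"dx":0,"dy":0,"dz":0,"wx":0,"wy":0,"wz":0,"grip":4},{"dx":0,"dy":0,"dz":0,"wx":0,"wy":0,"wz":0,"grip":4}]' | egrep 'tcp|ft';done
```

```text
tcp_pos: [0.5209, 0.3711, 0.0716]
ft_force: [-0.8, -0.3, -2.0]
tcp_pos: [0.5211, 0.3712, 0.071]
ft_force: [-2.7, -2.2, 6.5]
```

Contact is at TCP z ≈ 0.071. I'm releasing, retreating up, and moving toward the next plate at (0.629, 0.132).

```bash
python3 -m jog '[{"dx":0,"dy":0,"dz":0,"wx":0,"wy":0,"wz":0,"grip":6.5},{"dx":0,"dy":0,"dz":0,"wx":0,"wy":0,"wz":0,"grip":6.5},{"dx":0,"dy":0,"dz":0,"wx":0,"wy":0,"wz":0,"grip":6.5},{"dx":-1,"dy":0,"dz":0,"wx":0,"wy":0,"wz":0,"grip":6.5},{"dx":-3,"dy":0,"dz":0,"wx":0,"wy":0,"wz":0,"grip":6.5}]'
python3 -m jog '[{"dx":-4,"dy":0,"dz":0,"wx":0,"wy":0,"wz":0,"grip":6.5},{"dx":-4,"dy":0,"dz":0,"wx":0,"wy":0,"wz":0,"grip":6.5},{"dx":-2,"dy":0,"dz":0,"wx":-6,"wy":0,"wz":0,"grip":6.5},{"dx":0,"dy":0,"dz":0,"wx":-6,"wy":0,"wz":0,"grip":6.5},{"dx":0,"dy":0,"dz":0,"wx":-0.6,"wy":0,"wz":0,"grip":6.5}]' >/dev/null
python3 go.py 0.629 0.1325 0.1 178.6
```

```text
time_s: 10.28
tcp_pos: [0.5186, 0.3698, 0.1071]
tool_rot: [-1.026, 1.323, 1.028]
ft_force: [0.2, -0.4, -0.3]
grip_width: 0.0651
t 10.7 tcp [0.5219 0.3717 0.2128] yaw 178.79 tilt 0.23 q [0.5  0.53 0.11 1.14 0.   0.53] w 0.0653 F [-0.8 -0.5  0.4]
dxyz now [ 11.27 -11.17 -23.71] after turn [ 11.27 -11.25 -23.67] wx 0.19
```

```bash
python3 -m jog '[{"dx":0,"dy":-1.6,"dz":-3.4,"wx":0,"wy":0,"wz":0,"grip":6.5},{"dx":0,"dy":-1.6,"dz":-3.4,"wx":0,"wy":0,"wz":0,"grip":6.5},{"dx":0,"dy":-1.6,"dz":-3.4,"wx":0,"wy":0,"wz":0,"grip":6.5},{"dx":0,"dy":-1.6,"dz":-3.4,"wx":0,"wy":0,"wz":0,"grip":6.5},{"dx":0,"dy":-1.6,"dz":-3.4,"wx":0,"wy":0,"wz":0,"grip":6.5}]'>/dev/null
python3 -m jog '[{"dx":2,"dy":-1.6,"dz":-3.4,"wx":0,"wy":0,"wz":0,"grip":6.5},{"dx":3,"dy":-1.6,"dz":-3.2,"wx":0,"wy":0,"wz":0,"grip":6.5},{"dx":3,"dy":0,"dz":0,"wx":0,"wy":0,"wz":0,"grip":6.5},{"dx":2,"dy":0,"dz":0,"wx":0,"wy":0,"wz":0,"grip":6.5},{"dx":0,"dy":0,"dz":0,"wx":0,"wy":0,"wz":0,"grip":6.5}]'>/dev/null
python3 - <<'E'
from h import *
c=cam("wrist")
print(plates(c))
c=cam("top")
print(plates(c,.06,box=(172,192,215,260)))
print(plates(c,box=(230,150,400,290)))
c=cam("side")
print(plates(c,.06,box=(200,275,280,350),TH=175));print(plates(c,box=(200,170,350,270),TH=175))
E
python3 go.py 0.629 0.1325 0.026 178.6
```

```text
[]
[(522.2, 370.6, 149.8, 48.2, -13.9, [188.0, 226.0])]
[(443.5, -134.8, 150.4, 48.7, -8.5, [366.0, 249.0]), (631.5, -134.4, 146.8, 44.3, -2.5, [362.0, 185.0])]
[(521.7, 371.9, 149.6, 49.9, -13.9, [239.0, 311.0])]
[(445.0, -137.6, 150.4, 51.0, -7.9, [322.0, 210.0]), (632.9, -137.0, 149.6, 51.1, -2.2, [272.0, 199.0])]
t 11.68 tcp [0.6251 0.1369 0.1147] yaw 178.46 tilt 0.02 q [ 0.1   0.61 -0.04  0.93  0.    0.13] w 0.0651 F [1.  0.6 1.1]
dxyz now [ 8.87 -0.4  -0.43] after turn [ 8.87 -0.4  -0.43] wx -0.14
```

The first plate lies within 2 mm and 0.2° of the pile. Now the second grasp.

```bash
python3 -m jog '[{"dx":3,"dy":-0.4,"dz":-0.4,"wx":0,"wy":0,"wz":0,"grip":6.5},{"dx":3,"dy":0,"dz":0,"wx":0,"wy":0,"wz":0,"grip":6.5},{"dx":2,"dy":0,"dz":0,"wx":0,"wy":0,"wz":0,"grip":6.5},{"dx":0,"dy":0,"dz":0,"wx":0,"wy":0,"wz":0,"grip":6.5},{"dx":0,"dy":0,"dz":0,"wx":0,"wy":0,"wz":0,"grip":6.5}]'
python3 go.py 0.629 0.1325 0.027 178.6
```

```text
time_s: 12.1
tcp_pos: [0.629, 0.133, 0.0349]
tool_rot: [-1.19, 1.221, 1.19]
ft_force: [-0.2, 0.1, 0.7]
grip_width: 0.065
t 12.1 tcp [0.629  0.133  0.0349] yaw 178.53 tilt 0.01 q [ 0.09  0.7  -0.1   0.77  0.    0.12] w 0.065 F [-0.2  0.1  0.7]
dxyz now [ 0.79 -0.   -0.05] after turn [ 0.79 -0.   -0.05] wx -0.07
```

```bash
python3 -m jog '[{"dx":0.75,"dy":0,"dz":0,"wx":0,"wy":0,"wz":0,"grip":6},{"dx":0,"dy":0,"dz":0,"wx":0,"wy":0,"wz":0,"grip":4},{"dx":0,"dy":0,"dz":0,"wx":0,"wy":0,"wz":0,"grip":4},{"dx":0,"dy":0,"dz":0,"wx":0,"wy":0,"wz":0,"grip":4},{"dx":0,"dy":0,"dz":0,"wx":0,"wy":0,"wz":0,"grip":4}]'
python3 -m jog '[{"dx":-1,"dy":0,"dz":0,"wx":0,"wy":0,"wz":0,"grip":4},{"dx":-4,"dy":0,"dz":0,"wx":0,"wy":0,"wz":0,"grip":4},{"dx":-4,"dy":0,"dz":0,"wx":0,"wy":0,"wz":0,"grip":4},{"dx":-4,"dy":0,"dz":0,"wx":0,"wy":0,"wz":0,"grip":4},{"dx":-4,"dy":0,"dz":0,"wx":6,"wy":0,"wz":0,"grip":4}]' >/dev/null
python3 -m jog '[{"dx":-2,"dy":0,"dz":0,"wx":6.5,"wy":0,"wz":0,"grip":4},{"dx":0,"dy":0,"dz":0,"wx":0,"wy":0,"wz":0,"grip":4}]'
python3 go.py 0.522 0.371 0.21 165.9
```

```text
time_s: 12.52
tcp_pos: [0.6299, 0.1328, 0.0281]
tool_rot: [-1.191, 1.219, 1.189]
ft_force: [-1.0, 0.5, 7.3]
grip_width: 0.0477
time_s: 13.1
tcp_pos: [0.6313, 0.1327, 0.2231]
tool_rot: [-1.026, 1.309, 1.017]
ft_force: [-0.2, -0.6, -2.0]
grip_width: 0.0478
t 13.1 tcp [0.6313 0.1327 0.2231] yaw 165.64 tilt 0.53 q [ 0.09  0.53  0.13  1.16 -0.    0.34] w 0.0478 F [-0.2 -0.6 -2. ]
dxyz now [ 1.23 16.51 20.38] after turn [ 1.23 16.41 20.45] wx -0.26
```

```bash
python3 -m jog '[{"dx":0,"dy":2.36,"dz":2.92,"wx":0,"wy":0,"wz":0,"grip":4},{"dx":0,"dy":2.36,"dz":2.92,"wx":0,"wy":0,"wz":0,"grip":4},{"dx":0,"dy":2.36,"dz":2.92,"wx":-0.2,"wy":0,"wz":0,"grip":4},{"dx":0,"dy":2.36,"dz":2.92,"wx":0,"wy":0,"wz":0,"grip":4},{"dx":0,"dy":2.36,"dz":2.92,"wx":0,"wy":0,"wz":0,"grip":4}]'>/dev/null
python3 -m jog '[{"dx":0,"dy":2.36,"dz":2.92,"wx":0,"wy":0,"wz":0,"grip":4},{"dx":0,"dy":2.2,"dz":2.9,"wx":0,"wy":0,"wz":0,"grip":4},{"dx":0,"dy":0,"dz":0,"wx":0,"wy":0,"wz":0,"grip":4},{"dx":0,"dy":0,"dz":0,"wx":0,"wy":0,"wz":0,"grip":4},{"dx":0,"dy":0,"dz":0,"wx":0,"wy":0,"wz":0,"grip":4}]'>/dev/null
python3 go.py 0.521 0.371 0.1 165.9
cat > chk.py <<'E'
# held plate vs pile, both in the wrist view, in rack coordinates (mm); args: top z of pile
import sys; from h import *
zp=float(sys.argv[1]);s=telemetry.state();c=cam("wrist");cv2.imwrite(sys.argv[2],c["image"])
th=np.radians(-14.1);X=np.array([np.cos(th),np.sin(th)]);Y=np.array([-X[1],X[0]])
zt=s["tcp_pos"][2]-.0248+.012
im=c["image"]
def loc(uv,z):
    p=onplane(c,np.array(uv,float),z)[:,:2]-[.5235,.370];return (np.c_[p@X,p@Y]*1000).round(1).tolist()
print("tcp",loc.__name__,((s["tcp_pos"][:2]-np.array([.5235,.370]))@np.c_[X,Y]*1000).round(1))
# hole in held plate: dark blob near (281,163)
g=cv2.cvtColor(im,cv2.COLOR_BGR2GRAY)[145:182,260:302];m=(g<60).astype(np.uint8)
n,l,st,ce=cv2.connectedComponentsWithStats(m);k=1+st[1:,4].argmax();print("hole held (want -58,+2)",loc([ce[k]+[260,145]],zt))
E
python3 chk.py 0.06 pics/wrist4.png
```

```text
t 13.93 tcp [0.5185 0.3696 0.2157] yaw 166.31 tilt 0.08 q [ 0.5   0.53  0.1   1.15 -0.    0.74] w 0.0479 F [ 0.6 -0.7 -1.8]
dxyz now [11.57 -0.22  0.21] after turn [11.57 -0.22  0.22] wx 0.41
tcp loc [-4.8 -1.7]
hole held (want -58,+2) [[-64.4, -1.7]]
```

View pics/wrist4.png

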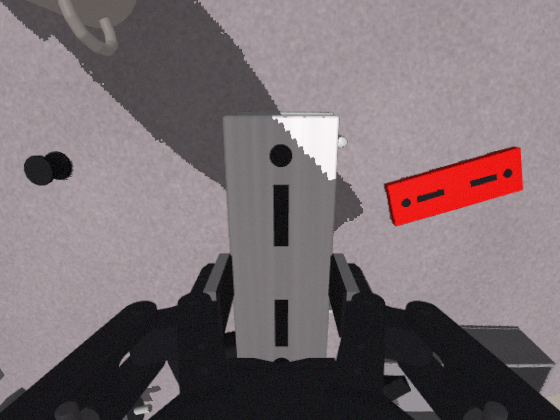

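The second plate is held with its hole at (281,155), about 6 mm too far to −x in the rack frame. I'll correct that and descend; contact is expected near 0.083.

```bash
python3 -m jog '[{"dx":2,"dy":-0.6,"dz":0.25,"wx":0.4,"wy":0,"wz":0,"grip":4},{"dx":3,"dy":0,"dz":0,"wx":0,"wy":0,"wz":0,"grip":4},{"dx":3,"dy":0,"dz":0,"wx":0,"wy":0,"wz":0,"grip":4},{"dx":2,"dy":0,"dz":0,"wx":0,"wy":0,"wz":0,"grip":4},{"dx":0,"dy":0,"dz":0,"wx":0,"wy":0,"wz":0,"grip":4}]'
python3 -m jog '[{"dx":0,"dy":0,"dz":0,"wx":0,"wy":0,"wz":0,"grip":4},{"dx":0,"dy":0,"dz":0,"wx":0,"wy":0,"wz":0,"grip":4}]'>/dev/null
python3 go.py 0.524 0.3715 0.088 165.9
```

```text
time_s: 14.4
tcp_pos: [0.5234, 0.3679, 0.1116]
tool_rot: [-1.024, 1.325, 1.026]
ft_force: [-0.1, 0.9, -2.2]
grip_width: 0.0479
t 14.57 tcp [0.5265 0.3706 0.1178] yaw 165.76 tilt 0.1 q [ 0.5   0.61 -0.02  0.94 -0.    0.75] w 0.0477 F [-0.  -0.1 -1.3]
dxyz now [2.98 0.27 0.03] after turn [2.98 0.27 0.03] wx -0.14
```

```bash
python3 -m jog '[{"dx":1.4,"dy":0.2,"dz":0,"wx":0,"wy":0,"wz":0,"grip":4},{"dx":1.2,"dy":0,"dz":0,"wx":0,"wy":0,"wz":0,"grip":4},{"dx":0.3,"dy":0,"dz":0,"wx":0,"wy":0,"wz":0,"grip":4},{"dx":0,"dy":0,"dz":0,"wx":0,"wy":0,"wz":0,"grip":4},{"dx":0,"dy":0,"dz":0,"wx":0,"wy":0,"wz":0,"grip":4}]' | egrep 'tcp|ft'
python3 -m jog '[{"dx":0.15,"dy":0,"dz":0,"wx":0,"wy":0,"wz":0,"grip":4},{"dx":0,"dy":0,"dz":0,"wx":0,"wy":0,"wz":0,"grip":4},{"dx":0,"dy":0,"dz":0,"wx":0,"wy":0,"wz":0,"grip":4}]' | egrep 'tcp|ft'
python3 -m jog '[{"dx":0.15,"dy":0,"dz":0,"wx":0,"wy":0,"wz":0,"grip":4},{"dx":0,"dy":0,"dz":0,"wx":0,"wy":0,"wz":0,"grip":4},{"dx":0,"dy":0,"dz":0,"wx":0,"wy":0,"wz":0,"grip":4}]' | egrep 'tcp|ft'
```

```text
tcp_pos: [0.5242, 0.3716, 0.0888]
ft_force: [-0.4, -0.2, -2.1]
tcp_pos: [0.5237, 0.3715, 0.0864]
ft_force: [-0.6, 0.3, -1.1]
tcp_pos: [0.5237, 0.3716, 0.0854]
ft_force: [-2.1, -1.1, 6.0]
```

Contact. Releasing, then on to the plate at (0.632, -0.136).

```bash
python3 -m jog '[{"dx":0,"dy":0,"dz":0,"wx":0,"wy":0,"wz":0,"grip":6.5},{"dx":0,"dy":0,"dz":0,"wx":0,"wy":0,"wz":0,"grip":6.5},{"dx":0,"dy":0,"dz":0,"wx":0,"wy":0,"wz":0,"grip":6.5},{"dx":-1,"dy":0,"dz":0,"wx":0,"wy":0,"wz":0,"grip":6.5},{"dx":-3,"dy":0,"dz":0,"wx":0,"wy":0,"wz":0,"grip":6.5}]'
python3 -m jog '[{"dx":-4,"dy":0,"dz":0,"wx":0,"wy":0,"wz":0,"grip":6.5},{"dx":-4,"dy":0,"dz":0,"wx":0,"wy":0,"wz":0,"grip":6.5},{"dx":0,"dy":0,"dz":0,"wx":-6,"wy":0,"wz":0,"grip":6.5},{"dx":0,"dy":0,"dz":0,"wx":-5.7,"wy":0,"wz":0,"grip":6.5},{"dx":0,"dy":0,"dz":0,"wx":0,"wy":0,"wz":0,"grip":6.5}]' >/dev/null
python3 go.py 0.632 -0.1355 0.1 177.6
```

```text
time_s: 15.9
tcp_pos: [0.521, 0.37, 0.1212]
tool_rot: [-1.025, 1.324, 1.027]
ft_force: [-0.3, -1.2, -0.0]
grip_width: 0.0651
t 16.32 tcp [0.5238 0.3716 0.206 ] yaw 177.77 tilt 0.12 q [0.5  0.54 0.1  1.13 0.   0.54] w 0.0651 F [-0.1 -0.4 -0.2]
dxyz now [ 10.56 -12.77 -50.27] after turn [ 10.56 -12.92 -50.23] wx 0.17
```

```bash
python3 -m jog '[{"dx":0,"dy":-0.92,"dz":-3.59,"wx":0,"wy":0,"wz":0,"grip":6.5},{"dx":0,"dy":-0.92,"dz":-3.59,"wx":0,"wy":0,"wz":0,"grip":6.5},{"dx":0,"dy":-0.92,"dz":-3.59,"wx":0,"wy":0,"wz":0,"grip":6.5},{"dx":0,"dy":-0.92,"dz":-3.59,"wx":0,"wy":0,"wz":0,"grip":6.5},{"dx":0,"dy":-0.92,"dz":-3.59,"wx":0,"wy":0,"wz":0,"grip":6.5}]'>/dev/null
python3 -m jog '[{"dx":0,"dy":-0.92,"dz":-3.59,"wx":0,"wy":0,"wz":0,"grip":6.5},{"dx":0,"dy":-0.92,"dz":-3.59,"wx":0,"wy":0,"wz":0,"grip":6.5},{"dx":0,"dy":-0.92,"dz":-3.59,"wx":0,"wy":0,"wz":0,"grip":6.5},{"dx":0,"dy":-0.92,"dz":-3.59,"wx":0,"wy":0,"wz":0,"grip":6.5},{"dx":0,"dy":-0.92,"dz":-3.59,"wx":0,"wy":0,"wz":0,"grip":6.5}]'>/dev/null
python3 -m jog '[{"dx":1.5,"dy":-0.92,"dz":-3.59,"wx":0,"wy":0,"wz":0,"grip":6.5},{"dx":2,"dy":-0.92,"dz":-3.59,"wx":0,"wy":0,"wz":0,"grip":6.5},{"dx":2,"dy":-0.92,"dz":-3.59,"wx":0,"wy":0,"wz":0,"grip":6.5},{"dx":2,"dy":-0.9,"dz":-3.5,"wx":0,"wy":0,"wz":0,"grip":6.5},{"dx":0,"dy":0,"dz":0,"wx":0,"wy":0,"wz":0,"grip":6.5}]'>/dev/null
python3 - <<'E'
from h import *
c=cam("top")
print(plates(c,.072,box=(172,192,215,260)))
print(plates(c,box=(230,150,400,290)))
c=cam("side")
print(plates(c,.072,box=(200,270,280,350),TH=175));print(plates(c,box=(200,170,350,270),TH=175))
E
python3 go.py 0.632 -0.1355 0.035 177.6
```

```text
[(512.1, 368.1, 165.0, 55.0, -15.8, [188.0, 229.0])]
[]
[(509.5, 374.4, 160.4, 66.0, -15.6, [243.0, 310.0])]
[]
t 17.67 tcp [ 0.629  -0.1359  0.1283] yaw 177.2 tilt 0.16 q [-0.33  0.6  -0.    0.97  0.   -0.28] w 0.0654 F [ 0.1  0.1 -0.8]
dxyz now [ 9.33 -0.32  0.04] after turn [ 9.33 -0.32  0.04] wx -0.4
```

The pile reading has changed (165 long), so I'm looking.

Run:
```python
from h import *
a=cam("top")["image"];b=cam("side")["image"]
cv2.imwrite("pics/a5.png",np.vstack([np.hstack([cv2.resize(a[185:270,150:240],(380,360)),cv2.resize(b[255:355,190:295],(380,360))]),np.hstack([cv2.resize(a,(380,236)),cv2.resize(b,(380,236))])]))
```

```text
(no output)
```

View pics/a5.png

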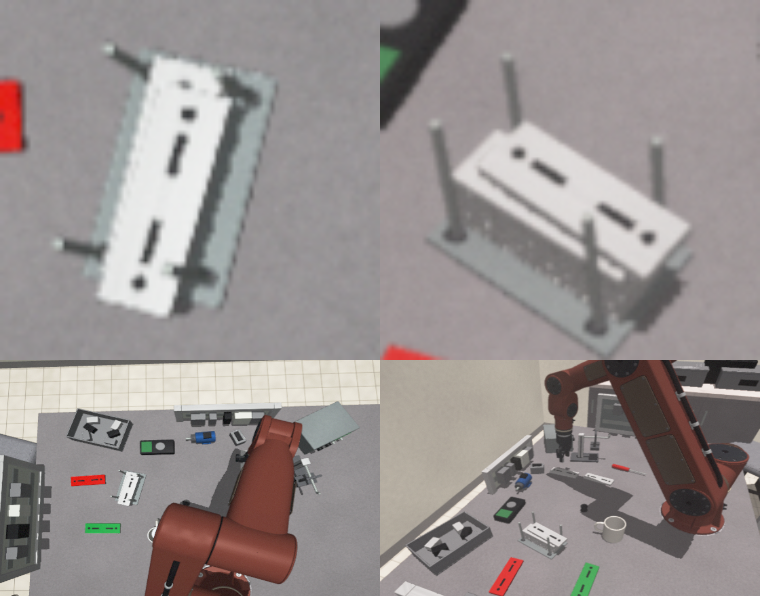

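The second plate has slid about 25 mm along the rack's −x (top crop, centre near (165,200); the lower plate shows behind it). That looks like the announced knock. I'm measuring it from its holes.

```bash
cat > holes.py <<'E'
import sys; from h import *
z=float(sys.argv[1])
th=np.radians(-14.1);X=np.array([np.cos(th),np.sin(th)]);Y=np.array([-X[1],X[0]])
for n,b in(("top",(172,192,215,262)),("side",(200,262,290,350))):
    c=cam(n);g=cv2.cvtColor(c["image"],cv2.COLOR_BGR2GRAY)[b[1]:b[3],b[0]:b[2]]
    w=cv2.morphologyEx((g>175).astype(np.uint8),cv2.MORPH_CLOSE,np.ones((9,9)))
    m=((g<130)&(cv2.erode(w,np.ones((5,5)))>0)).astype(np.uint8)
    N,l,st,ce=cv2.connectedComponentsWithStats(m)
    for i in range(1,N):
        if st[i,4]>=3:
            uv=ce[i]+[b[0],b[1]];p=onplane(c,[uv],z)[0,:2];q=(p-[.5235,.370])*1000
            print(n,uv.round(1),st[i,4],"world",p.round(4),"rack",(q@X).round(1),(q@Y).round(1))
E
python3 holes.py 0.072
```

```text
top [194.  211.5] 6 world [0.559  0.3519] rack 38.8 -8.9
top [191.4 220.9] 17 world [0.5324 0.3594] rack 11.2 -8.1
top [185.1 241.9] 18 world [0.4738 0.3769] rack -49.8 -5.4
top [173.  243.9] 10 world [0.4691 0.411 ] rack -62.8 26.5
top [194.2 249.8] 31 world [0.451  0.3513] rack -65.7 -35.8
top [182.6 251.2] 5 world [0.448  0.3839] rack -76.6 -4.9
side [228.  297.3] 7 world [0.5576 0.3525] rack 37.4 -8.6
side [236.1 302.6] 21 world [0.5313 0.3603] rack 9.9 -7.5
side [231.5 312.2] 4 world [0.5295 0.3902] rack 0.9 21.0
side [254.7 314.7] 22 world [0.4736 0.377 ] rack -50.1 -5.4
side [247.2 320.4] 19 world [0.484  0.3979] rack -45.1 17.5
side [263.7 320.8] 9 world [0.4467 0.3852] rack -78.2 -4.0
```

```bash
python3 -m jog '[{"dx":-2,"dy":0.9,"dz":3.5,"wx":0,"wy":0,"wz":0,"grip":6.5},{"dx":-2,"dy":0.92,"dz":3.59,"wx":0,"wy":0,"wz":0,"grip":6.5},{"dx":-2,"dy":0.92,"dz":3.59,"wx":0,"wy":0,"wz":0,"grip":6.5},{"dx":-2,"dy":0.92,"dz":3.59,"wx":0,"wy":0,"wz":0,"grip":6.5},{"dx":0,"dy":0.92,"dz":3.59,"wx":0,"wy":0,"wz":0,"grip":6.5}]'>/dev/null
python3 -m jog '[{"dx":0,"dy":0.92,"dz":3.59,"wx":0,"wy":0,"wz":0,"grip":6.5},{"dx":0,"dy":0.92,"dz":3.59,"wx":0,"wy":0,"wz":0,"grip":6.5},{"dx":0,"dy":0.92,"dz":3.59,"wx":0,"wy":0,"wz":0,"grip":6.5},{"dx":0,"dy":0.92,"dz":3.59,"wx":0,"wy":0,"wz":0,"grip":6.5},{"dx":0,"dy":0.92,"dz":3.59,"wx":0,"wy":0,"wz":0,"grip":6.5}]'>/dev/null
python3 -m jog '[{"dx":0,"dy":0.92,"dz":3.59,"wx":0,"wy":0,"wz":0,"grip":6.5},{"dx":0,"dy":0.92,"dz":3.59,"wx":0,"wy":0,"wz":0,"grip":6.5},{"dx":0,"dy":0.92,"dz":3.59,"wx":0,"wy":0,"wz":0,"grip":6.5},{"dx":0,"dy":0.9,"dz":3.5,"wx":7,"wy":0,"wz":0,"grip":6.5},{"dx":0,"dy":0,"dz":0,"wx":6.4,"wy":0,"wz":0,"grip":6.5}]'>/dev/null
python3 -m jog '[{"dx":0,"dy":0,"dz":0,"wx":0,"wy":0,"wz":0,"grip":6.5},{"dx":0,"dy":0,"dz":0,"wx":0,"wy":0,"wz":0,"grip":6.5}]'>/dev/null
python3 go.py 0.5028 0.3684 0.10 164
```

```text
t 19.28 tcp [0.5229 0.3708 0.2097] yaw 164.4 tilt 0.03 q [ 0.5   0.54  0.11  1.14 -0.    0.78] w 0.0648 F [-0.1 -0.1 -0.9]
dxyz now [10.96  1.88 -0.77] after turn [10.96  1.87 -0.79] wx 0.4
```

```bash
python3 -m jog '[{"dx":0,"dy":1.87,"dz":-0.8,"wx":0.4,"wy":0,"wz":0,"grip":6.5},{"dx":3,"dy":0,"dz":0,"wx":0,"wy":0,"wz":0,"grip":6.5},{"dx":3,"dy":0,"dz":0,"wx":0,"wy":0,"wz":0,"grip":6.5},{"dx":3,"dy":0,"dz":0,"wx":0,"wy":0,"wz":0,"grip":6.5},{"dx":1.4,"dy":0,"dz":0,"wx":0,"wy":0,"wz":0,"grip":6.5}]'>/dev/null
python3 -m jog '[{"dx":0.4,"dy":0,"dz":0,"wx":0,"wy":0,"wz":0,"grip":6.5},{"dx":0,"dy":0,"dz":0,"wx":0,"wy":0,"wz":0,"grip":6.5},{"dx":0,"dy":0,"dz":0,"wx":0,"wy":0,"wz":0,"grip":6.5}]'
python3 go.py 0.5028 0.3684 0.087 164
```

```text
time_s: 19.95
tcp_pos: [0.5043, 0.3673, 0.1024]
tool_rot: [-0.998, 1.329, 0.997]
ft_force: [1.0, -1.0, 0.5]
grip_width: 0.0652
t 19.95 tcp [0.5043 0.3673 0.1024] yaw 163.76 tilt 0.08 q [ 0.51  0.59 -0.1   0.88 -0.    0.8 ] w 0.0652 F [ 1.  -1.   0.5]
dxyz now [1.54 0.17 0.06] after turn [1.54 0.17 0.06] wx -0.24
```

```bash
python3 -m jog '[{"dx":1,"dy":0.1,"dz":0.05,"wx":-0.2,"wy":0,"wz":0,"grip":6},{"dx":0.5,"dy":0,"dz":0,"wx":0,"wy":0,"wz":0,"grip":6},{"dx":0,"dy":0,"dz":0,"wx":0,"wy":0,"wz":0,"grip":6},{"dx":0,"dy":0,"dz":0,"wx":0,"wy":0,"wz":0,"grip":6}]'|egrep 'tcp|ft'
python3 -m jog '[{"dx":0,"dy":0,"dz":0,"wx":0,"wy":0,"wz":0,"grip":4},{"dx":0,"dy":0,"dz":0,"wx":0,"wy":0,"wz":0,"grip":4},{"dx":0,"dy":0,"dz":0,"wx":0,"wy":0,"wz":0,"grip":4},{"dx":0,"dy":0,"dz":0,"wx":0,"wy":0,"wz":0,"grip":4}]'
python3 -m jog '[{"dx":-0.3,"dy":0,"dz":0,"wx":0,"wy":0,"wz":0,"grip":4},{"dx":-0.7,"dy":0,"dz":0,"wx":0,"wy":0,"wz":0,"grip":4},{"dx":0,"dy":0,"dz":0,"wx":0,"wy":0,"wz":0,"grip":4},{"dx":0,"dy":0,"dz":0,"wx":0,"wy":0,"wz":0,"grip":4}]'
python3 go.py 0.5225 0.3713 0.1 165.9
python3 chk.py .06 pics/wrist5.png
python3 - <<'E'
from h import *
a=cam("side")["image"];b=cv2.imread("pics/wrist5.png")
cv2.imwrite("pics/b5.png",np.hstack([cv2.resize(b,(400,300)),cv2.resize(a[255:355,190:295],(380,300))]))
E
```

```text
tcp_pos: [0.5024, 0.3682, 0.086]
ft_force: [0.3, -0.2, -0.4]
time_s: 20.62
tcp_pos: [0.5029, 0.3684, 0.0869]
tool_rot: [-1.0, 1.328, 1.0]
ft_force: [-1.1, -0.5, 5.4]
grip_width: 0.0475
time_s: 20.95
tcp_pos: [0.503, 0.3685, 0.0966]
tool_rot: [-1.0, 1.328, 1.0]
ft_force: [0.6, 0.0, -2.0]
grip_width: 0.0478
t 20.95 tcp [0.503  0.3685 0.0966] yaw 163.92 tilt 0.06 q [ 0.52  0.6  -0.11  0.86  0.    0.8 ] w 0.0478 F [ 0.6  0.  -2. ]
dxyz now [-0.33 -1.79  0.81] after turn [-0.33 -1.82  0.75] wx -1.98
tcp loc [-19.5  -6.5]
hole held (want -58,+2) [[-77.0, -3.7]]
```

View pics/b5.png

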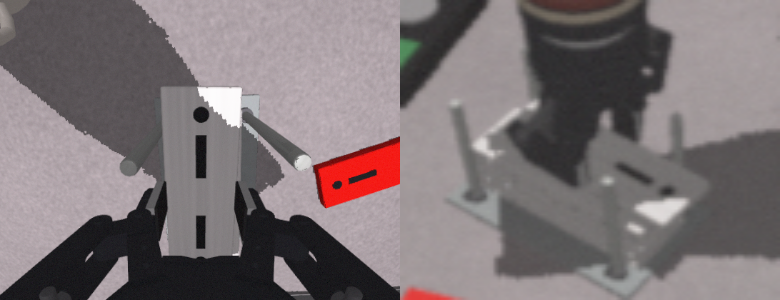

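The single plate is lifted about 1 cm and held centrally, with the pile unmoved below. Shifting it back and setting it down.

```bash
python3 -m jog '[{"dx":0,"dy":-0.6,"dz":0.25,"wx":-2,"wy":0,"wz":0,"grip":4},{"dx":0,"dy":-0.6,"dz":0.25,"wx":0,"wy":0,"wz":0,"grip":4},{"dx":0,"dy":-0.65,"dz":0.25,"wx":0,"wy":0,"wz":0,"grip":4},{"dx":0,"dy":0,"dz":0,"wx":0,"wy":0,"wz":0,"grip":4},{"dx":0,"dy":0,"dz":0,"wx":0,"wy":0,"wz":0,"grip":4}]' >/dev/null
python3 go.py 0.5225 0.3713 0.088 165.9
python3 -m jog '[{"dx":0.4,"dy":0,"dz":0,"wx":0,"wy":0,"wz":0,"grip":4},{"dx":0.4,"dy":0,"dz":0,"wx":0,"wy":0,"wz":0,"grip":4},{"dx":0,"dy":0,"dz":0,"wx":0,"wy":0,"wz":0,"grip":4},{"dx":0,"dy":0,"dz":0,"wx":0,"wy":0,"wz":0,"grip":4}]' |egrep 'tcp|ft'
python3 -m jog '[{"dx":0.15,"dy":0,"dz":0,"wx":0,"wy":0,"wz":0,"grip":4},{"dx":0,"dy":0,"dz":0,"wx":0,"wy":0,"wz":0,"grip":4},{"dx":0,"dy":0,"dz":0,"wx":0,"wy":0,"wz":0,"grip":4}]' |egrep 'tcp|ft'
```

```text
t 21.47 tcp [0.5228 0.3708 0.0958] yaw 165.85 tilt 0.01 q [ 0.5   0.63 -0.05  0.89  0.    0.75] w 0.0477 F [ 0.1  0.  -2.7]
dxyz now [0.78 0.04 0.04] after turn [0.78 0.04 0.04] wx -0.05
tcp_pos: [0.5219, 0.3707, 0.0877]
ft_force: [0.3, 0.8, -1.5]
tcp_pos: [0.5223, 0.3709, 0.0869]
ft_force: [-2.3, -0.3, 2.9]
```

```bash
python3 -m jog '[{"dx":0,"dy":0,"dz":0,"wx":0,"wy":0,"wz":0,"grip":6},{"dx":0,"dy":0,"dz":0,"wx":0,"wy":0,"wz":0,"grip":6.2},{"dx":0,"dy":0,"dz":0,"wx":0,"wy":0,"wz":0,"grip":6.5},{"dx":-1,"dy":0,"dz":0,"wx":0,"wy":0,"wz":0,"grip":6.5},{"dx":-3,"dy":0,"dz":0,"wx":0,"wy":0,"wz":0,"grip":6.5}]'
python3 -m jog '[{"dx":-4,"dy":0,"dz":0,"wx":0,"wy":0,"wz":0,"grip":6.5},{"dx":-4,"dy":0,"dz":0,"wx":0,"wy":0,"wz":0,"grip":6.5},{"dx":0,"dy":0,"dz":0,"wx":-6,"wy":0,"wz":0,"grip":6.5},{"dx":0,"dy":0,"dz":0,"wx":-5.7,"wy":0,"wz":0,"grip":6.5},{"dx":0,"dy":0,"dz":-3.4,"wx":0,"wy":0,"wz":0,"grip":6.5}]' >/dev/null
python3 -m jog '[{"dx":0,"dy":-0.92,"dz":-3.59,"wx":0,"wy":0,"wz":0,"grip":6.5},{"dx":0,"dy":-0.92,"dz":-3.59,"wx":0,"wy":0,"wz":0,"grip":6.5},{"dx":0,"dy":-0.92,"dz":-3.59,"wx":0,"wy":0,"wz":0,"grip":6.5},{"dx":0,"dy":-0.92,"dz":-3.59,"wx":0,"wy":0,"wz":0,"grip":6.5},{"dx":0,"dy":-0.92,"dz":-3.59,"wx":0,"wy":0,"wz":0,"grip":6.5}]'>/dev/null
python3 holes.py 0.072; python3 -c "
from h import *
print(plates(cam('top'),box=(230,150,400,290)))
print(plates(cam('side'),box=(200,170,350,270),TH=175))"
python3 go.py 0.632 -0.1355 0.1 177.6
```

```text
time_s: 22.47
tcp_pos: [0.5201, 0.3695, 0.1236]
tool_rot: [-1.026, 1.323, 1.028]
ft_force: [0.4, -0.6, 0.2]
grip_width: 0.0653
top [192.  204.5] 6 world [0.5791 0.3577] rack 57.0 1.6
top [189.9 214.2] 16 world [0.5515 0.3636] rack 28.7 0.7
top [184.5 234.9] 17 world [0.4936 0.3788] rack -31.2 1.2
top [172.2 243.8] 4 world [0.4695 0.4131] rack -62.9 28.7
top [182.  244.5] 6 world [0.4668 0.3856] rack -58.8 1.3
side [220.  296.5] 6 world [0.5778 0.3574] rack 55.7 1.0
side [228.1 301.4] 21 world [0.5518 0.3639] rack 28.9 0.9
side [247.4 314.6] 35 world [0.4902 0.3828] rack -35.4 4.3
side [256.  318.5] 6 world [0.4664 0.3857] rack -59.2 1.3
[(443.5, -134.8, 150.4, 48.7, -8.5, [366.0, 249.0]), (631.5, -134.4, 146.8, 44.3, -2.5, [362.0, 185.0])]
[(444.9, -137.7, 148.0, 48.0, -8.2, [322.0, 210.0])]
t 23.5 tcp [0.5599 0.1548 0.2074] yaw 177.49 tilt 0.05 q [ 0.14  0.43 -0.09  1.06  0.    0.19] w 0.0647 F [-0.5 -0.1  0.3]
dxyz now [ 10.73  -8.47 -28.69] after turn [ 10.73  -8.42 -28.71] wx -0.11
```

The plate is back, centred within about 1.5 mm. Other plates are unmoved, so on to plate 3.

```bash
python3 -m jog '[{"dx":0,"dy":-1.05,"dz":-3.59,"wx":0,"wy":0,"wz":0,"grip":6.5},{"dx":0,"dy":-1.05,"dz":-3.59,"wx":0,"wy":0,"wz":0,"grip":6.5},{"dx":0,"dy":-1.05,"dz":-3.59,"wx":0,"wy":0,"wz":0,"grip":6.5},{"dx":0,"dy":-1.05,"dz":-3.59,"wx":0,"wy":0,"wz":0,"grip":6.5},{"dx":1,"dy":-1.05,"dz":-3.59,"wx":0,"wy":0,"wz":0,"grip":6.5}]'>/dev/null
python3 -m jog '[{"dx":2,"dy":-1.05,"dz":-3.59,"wx":0,"wy":0,"wz":0,"grip":6.5},{"dx":2,"dy":-1.05,"dz":-3.59,"wx":0,"wy":0,"wz":0,"grip":6.5},{"dx":2,"dy":-1.05,"dz":-3.59,"wx":0,"wy":0,"wz":0,"grip":6.5},{"dx":2,"dy":0,"dz":0,"wx":0,"wy":0,"wz":0,"grip":6.5},{"dx":0,"dy":0,"dz":0,"wx":0,"wy":0,"wz":0,"grip":6.5}]'>/dev/null
python3 -m jog '[{"dx":3,"dy":0,"dz":0,"wx":0,"wy":0,"wz":0,"grip":6.5},{"dx":3,"dy":0,"dz":0,"wx":0,"wy":0,"wz":0,"grip":6.5},{"dx":0,"dy":0,"dz":0,"wx":0,"wy":0,"wz":0,"grip":6.5},{"dx":0,"dy":0,"dz":0,"wx":0,"wy":0,"wz":0,"grip":6.5}]'>/dev/null
python3 go.py 0.632 -0.1355 0.028 177.6
```

```text
t 24.67 tcp [ 0.6303 -0.1307  0.0578] yaw 177.74 tilt 0.15 q [-0.32  0.67 -0.08  0.82  0.   -0.28] w 0.0653 F [1.1 0.2 0.8]
dxyz now [ 2.98 -0.19 -0.47] after turn [ 2.98 -0.19 -0.47] wx 0.14
```

```bash
python3 -m jog '[{"dx":0,"dy":-0.2,"dz":-0.47,"wx":0,"wy":0,"wz":0,"grip":6.5},{"dx":1.5,"dy":0,"dz":0,"wx":0,"wy":0,"wz":0,"grip":6.5},{"dx":1.2,"dy":0,"dz":0,"wx":0,"wy":0,"wz":0,"grip":6.5},{"dx":0.2,"dy":0,"dz":0,"wx":0,"wy":0,"wz":0,"grip":6.5},{"dx":0,"dy":0,"dz":0,"wx":0,"wy":0,"wz":0,"grip":6}]'|egrep 'tcp|ft'
python3 go.py 0.632 -0.1355 0.028 177.6
python3 -m jog '[{"dx":0,"dy":0,"dz":0,"wx":0,"wy":0,"wz":0,"grip":4},{"dx":0,"dy":0,"dz":0,"wx":0,"wy":0,"wz":0,"grip":4},{"dx":0,"dy":0,"dz":0,"wx":0,"wy":0,"wz":0,"grip":4},{"dx":0,"dy":0,"dz":0,"wx":0,"wy":0,"wz":0,"grip":4}]'
python3 -m jog '[{"dx":-1,"dy":0,"dz":0,"wx":0,"wy":0,"wz":0,"grip":4},{"dx":-4,"dy":0,"dz":0,"wx":0,"wy":0,"wz":0,"grip":4},{"dx":-4,"dy":0,"dz":0,"wx":0,"wy":0,"wz":0,"grip":4},{"dx":-4,"dy":0,"dz":0,"wx":0,"wy":0,"wz":0,"grip":4},{"dx":-4,"dy":0,"dz":0,"wx":6,"wy":0,"wz":0,"grip":4}]' >/dev/null
python3 -m jog '[{"dx":-2,"dy":0,"dz":0,"wx":5.7,"wy":0,"wz":0,"grip":4},{"dx":0,"dy":0,"dz":0,"wx":0,"wy":0,"wz":0,"grip":4}]'
python3 go.py 0.522 0.371 0.215 165.9
```

```text
tcp_pos: [0.6326, -0.1375, 0.0288]
ft_force: [0.6, 0.7, -0.0]
t 25.08 tcp [ 0.6326 -0.1375  0.0288] yaw 177.63 tilt 0.04 q [-0.33  0.71 -0.09  0.77  0.   -0.29] w 0.0595 F [ 0.6  0.7 -0. ]
dxyz now [0.08 0.07 0.19] after turn [0.08 0.07 0.19] wx 0.03
time_s: 25.42
tcp_pos: [0.6333, -0.1374, 0.0301]
tool_rot: [-1.179, 1.227, 1.178]
ft_force: [-1.6, 2.6, 6.6]
grip_width: 0.0475
time_s: 26.0
tcp_pos: [0.6353, -0.1386, 0.2256]
tool_rot: [-1.028, 1.312, 1.014]
ft_force: [0.9, 0.8, -2.9]
grip_width: 0.0474
t 26.0 tcp [ 0.6353 -0.1386  0.2256] yaw 165.6 tilt 0.55 q [-0.33  0.54  0.15  1.17 -0.   -0.08] w 0.0474 F [ 0.9  0.8 -2.9]
dxyz now [ 0.79 23.66 46.55] after turn [ 0.79 23.41 46.67] wx -0.3
```

```bash
python3 -m jog '[{"dx":0,"dy":1.68,"dz":3.33,"wx":-0.2,"wy":0,"wz":0,"grip":4},{"dx":0,"dy":1.68,"dz":3.33,"wx":0,"wy":0,"wz":0,"grip":4},{"dx":0,"dy":1.68,"dz":3.33,"wx":0,"wy":0,"wz":0,"grip":4},{"dx":0,"dy":1.68,"dz":3.33,"wx":0,"wy":0,"wz":0,"grip":4},{"dx":0,"dy":1.68,"dz":3.33,"wx":0,"wy":0,"wz":0,"grip":4}]'>/dev/null
python3 -m jog '[{"dx":0,"dy":1.68,"dz":3.33,"wx":0,"wy":0,"wz":0,"grip":4},{"dx":0,"dy":1.68,"dz":3.33,"wx":0,"wy":0,"wz":0,"grip":4},{"dx":0,"dy":1.68,"dz":3.33,"wx":0,"wy":0,"wz":0,"grip":4},{"dx":0,"dy":1.68,"dz":3.33,"wx":0,"wy":0,"wz":0,"grip":4},{"dx":0,"dy":1.68,"dz":3.33,"wx":0,"wy":0,"wz":0,"grip":4}]'>/dev/null
python3 -m jog '[{"dx":0,"dy":1.68,"dz":3.33,"wx":0,"wy":0,"wz":0,"grip":4},{"dx":0,"dy":1.68,"dz":3.33,"wx":0,"wy":0,"wz":0,"grip":4},{"dx":0,"dy":1.6,"dz":3.33,"wx":0,"wy":0,"wz":0,"grip":4},{"dx":0,"dy":1.6,"dz":3.33,"wx":0,"wy":0,"wz":0,"grip":4},{"dx":0,"dy":0,"dz":0,"wx":0,"wy":0,"wz":0,"grip":4}]'>/dev/null
python3 -m jog '[{"dx":0,"dy":0,"dz":0,"wx":0,"wy":0,"wz":0,"grip":4},{"dx":0,"dy":0,"dz":0,"wx":0,"wy":0,"wz":0,"grip":4}]'>/dev/null
python3 go.py 0.522 0.371 0.215 165.9
python3 chk.py .07 pics/wrist6.png
```

```text
t 27.42 tcp [0.5176 0.3706 0.218 ] yaw 166.21 tilt 0.09 q [ 0.51  0.53  0.11  1.15 -0.    0.75] w 0.0473 F [-0.2  0.5 -2.8]
dxyz now [ 0.3  -0.42  0.15] after turn [ 0.3  -0.42  0.15] wx 0.31
tcp loc [-5.9 -0.9]
hole held (want -58,+2) [[-65.3, -0.5]]
```

```bash
python3 -m jog '[{"dx":2,"dy":-0.7,"dz":0.2,"wx":0.3,"wy":0,"wz":0,"grip":4},{"dx":3,"dy":0,"dz":0,"wx":0,"wy":0,"wz":0,"grip":4},{"dx":3,"dy":0,"dz":0,"wx":0,"wy":0,"wz":0,"grip":4},{"dx":2.5,"dy":0,"dz":0,"wx":0,"wy":0,"wz":0,"grip":4},{"dx":0,"dy":0,"dz":0,"wx":0,"wy":0,"wz":0,"grip":4}]'>/dev/null
python3 -m jog '[{"dx":0,"dy":0,"dz":0,"wx":0,"wy":0,"wz":0,"grip":4},{"dx":0,"dy":0,"dz":0,"wx":0,"wy":0,"wz":0,"grip":4}]'>/dev/null
python3 go.py 0.5238 0.3707 0.102 165.9
```

```text
t 28.05 tcp [0.5265 0.3709 0.1154] yaw 165.76 tilt 0.11 q [ 0.5   0.61 -0.02  0.93 -0.    0.75] w 0.0473 F [ 0.  -0.4 -1.9]
dxyz now [ 1.34  0.26 -0.09] after turn [ 1.34  0.26 -0.09] wx -0.14
```

```bash
python3 -m jog '[{"dx":0.7,"dy":0.15,"dz":0,"wx":0,"wy":0,"wz":0,"grip":4},{"dx":0.4,"dy":0,"dz":0,"wx":0,"wy":0,"wz":0,"grip":4},{"dx":0,"dy":0,"dz":0,"wx":0,"wy":0,"wz":0,"grip":4},{"dx":0,"dy":0,"dz":0,"wx":0,"wy":0,"wz":0,"grip":4}]' | egrep 'tcp|ft'
python3 -m jog '[{"dx":0.15,"dy":0,"dz":0,"wx":0,"wy":0,"wz":0,"grip":4},{"dx":0,"dy":0,"dz":0,"wx":0,"wy":0,"wz":0,"grip":4},{"dx":0,"dy":0,"dz":0,"wx":0,"wy":0,"wz":0,"grip":4}]' | egrep 'tcp|ft'
python3 -m jog '[{"dx":0.15,"dy":0,"dz":0,"wx":0,"wy":0,"wz":0,"grip":4},{"dx":0,"dy":0,"dz":0,"wx":0,"wy":0,"wz":0,"grip":4},{"dx":0,"dy":0,"dz":0,"wx":0,"wy":0,"wz":0,"grip":4}]' | egrep 'tcp|ft'
python3 -m jog '[{"dx":0.15,"dy":0,"dz":0,"wx":0,"wy":0,"wz":0,"grip":4},{"dx":0,"dy":0,"dz":0,"wx":0,"wy":0,"wz":0,"grip":4},{"dx":0,"dy":0,"dz":0,"wx":0,"wy":0,"wz":0,"grip":4}]' | egrep 'tcp|ft'
```

```text
tcp_pos: [0.5239, 0.3716, 0.103]
ft_force: [-0.3, 0.4, -2.6]
tcp_pos: [0.5239, 0.3717, 0.1013]
ft_force: [0.2, 0.5, -2.7]
tcp_pos: [0.5238, 0.3716, 0.0996]
ft_force: [-1.1, -0.1, -3.8]
tcp_pos: [0.5239, 0.3716, 0.0994]
ft_force: [-3.8, -1.4, 9.1]
```

Contact at 0.0995. Releasing and heading for plate 4.

```bash
python3 -m jog '[{"dx":0,"dy":0,"dz":0,"wx":0,"wy":0,"wz":0,"grip":6},{"dx":0,"dy":0,"dz":0,"wx":0,"wy":0,"wz":0,"grip":6.2},{"dx":0,"dy":0,"dz":0,"wx":0,"wy":0,"wz":0,"grip":6.5},{"dx":-1,"dy":0,"dz":0,"wx":0,"wy":0,"wz":0,"grip":6.5},{"dx":-3,"dy":0,"dz":0,"wx":0,"wy":0,"wz":0,"grip":6.5}]'
python3 -m jog '[{"dx":-4,"dy":0,"dz":0,"wx":0,"wy":0,"wz":0,"grip":6.5},{"dx":-3,"dy":0,"dz":0,"wx":0,"wy":0,"wz":0,"grip":6.5},{"dx":0,"dy":0,"dz":0,"wx":-5.8,"wy":0,"wz":0,"grip":6.5},{"dx":0,"dy":0,"dz":0,"wx":0,"wy":0,"wz":0,"grip":6.5}]' >/dev/null
python3 go.py 0.4442 -0.1362 0.1 171.7
```

```text
time_s: 29.55
tcp_pos: [0.5216, 0.3703, 0.1351]
tool_rot: [-1.025, 1.324, 1.027]
ft_force: [0.5, -0.1, 0.0]
grip_width: 0.0649
t 29.88 tcp [0.5251 0.3723 0.2112] yaw 171.87 tilt 0.27 q [0.5  0.54 0.11 1.14 0.   0.65] w 0.0651 F [-0.5 -0.3 -0.8]
dxyz now [ 10.97   0.86 -51.51] after turn [ 10.97   0.71 -51.52] wx 0.17
```

```bash
python3 -m jog '[{"dx":0,"dy":0,"dz":-3.68,"wx":0,"wy":0,"wz":0,"grip":6.5},{"dx":0,"dy":0,"dz":-3.68,"wx":0,"wy":0,"wz":0,"grip":6.5},{"dx":0,"dy":0,"dz":-3.68,"wx":0,"wy":0,"wz":0,"grip":6.5},{"dx":0,"dy":0.1,"dz":-3.68,"wx":0,"wy":0,"wz":0,"grip":6.5},{"dx":0,"dy":0.1,"dz":-3.68,"wx":0,"wy":0,"wz":0,"grip":6.5}]'>/dev/null
python3 -m jog '[{"dx":0,"dy":0.1,"dz":-3.68,"wx":0,"wy":0,"wz":0,"grip":6.5},{"dx":0,"dy":0.1,"dz":-3.68,"wx":0,"wy":0,"wz":0,"grip":6.5},{"dx":0,"dy":0.1,"dz":-3.68,"wx":0,"wy":0,"wz":0,"grip":6.5},{"dx":0,"dy":0.1,"dz":-3.68,"wx":0,"wy":0,"wz":0,"grip":6.5},{"dx":0,"dy":0.1,"dz":-3.68,"wx":0,"wy":0,"wz":0,"grip":6.5}]'>/dev/null
python3 holes.py 0.084; python3 -c "
from h import *
print(plates(cam('wrist')))
print(plates(cam('top'),box=(230,150,400,290)))
print(plates(cam('side'),box=(200,170,350,270),TH=175))"
python3 go.py 0.4442 -0.1362 0.1 171.7
```

```text
top [191.  203.7] 7 world [0.5797 0.3579] rack 57.5 1.9
top [188.6 213.3] 18 world [0.5528 0.3647] rack 29.8 2.0
top [183.1 234.5] 17 world [0.4938 0.3799] rack -31.2 2.4
top [180.6 244.2] 5 world [0.467  0.3867] rack -58.9 2.4
side [219.  293.5] 6 world [0.579  0.3579] rack 56.8 1.8
side [227.5 299. ] 23 world [0.5513 0.3656] rack 28.1 2.5
side [246.8 310.5] 24 world [0.4924 0.3803] rack -32.7 2.5
side [255.5 316. ] 8 world [0.4665 0.3872] rack -59.5 2.8
side [247.2 317.4] 5 world [0.4834 0.3977] rack -45.6 17.1
[(444.5, -134.1, 147.6, 48.4, -8.1, [150.0, 186.0])]
[]
[(445.0, -137.5, 147.9, 47.7, -8.2, [322.0, 210.0])]
t 30.97 tcp [0.4629 0.0087 0.2078] yaw 171.47 tilt 0.06 q [-0.14  0.21 -0.39  0.97  0.    0.01] w 0.065 F [-0.2 -0.4  0.6]
dxyz now [ 10.77  -0.31 -14.61] after turn [ 10.77  -0.25 -14.61] wx -0.23
```

```bash
python3 -m jog '[{"dx":0,"dy":0,"dz":-3.65,"wx":-0.2,"wy":0,"wz":0,"grip":6.5},{"dx":1,"dy":-0.1,"dz":-3.65,"wx":0,"wy":0,"wz":0,"grip":6.5},{"dx":2,"dy":-0.1,"dz":-3.65,"wx":0,"wy":0,"wz":0,"grip":6.5},{"dx":2,"dy":0,"dz":-3.65,"wx":0,"wy":0,"wz":0,"grip":6.5},{"dx":3,"dy":0,"dz":0,"wx":0,"wy":0,"wz":0,"grip":6.5}]'>/dev/null
python3 -m jog '[{"dx":3,"dy":0,"dz":0,"wx":0,"wy":0,"wz":0,"grip":6.5},{"dx":3,"dy":0,"dz":0,"wx":0,"wy":0,"wz":0,"grip":6.5},{"dx":1,"dy":0,"dz":0,"wx":0,"wy":0,"wz":0,"grip":6.5},{"dx":0,"dy":0,"dz":0,"wx":0,"wy":0,"wz":0,"grip":6.5},{"dx":0,"dy":0,"dz":0,"wx":0,"wy":0,"wz":0,"grip":6.5}]'>/dev/null
python3 go.py 0.4442 -0.1362 0.028 171.7
```

```text
t 31.8 tcp [ 0.4443 -0.135   0.0578] yaw 171.88 tilt 0.1 q [-0.45  0.4  -0.59  0.58  0.   -0.31] w 0.0651 F [ 0.9  0.2 -1. ]
dxyz now [ 2.98 -0.01 -0.12] after turn [ 2.98 -0.01 -0.12] wx 0.18
```

```bash
python3 -m jog '[{"dx":0,"dy":0,"dz":-0.12,"wx":0.2,"wy":0,"wz":0,"grip":6.5},{"dx":1.5,"dy":0,"dz":0,"wx":0,"wy":0,"wz":0,"grip":6.5},{"dx":1.2,"dy":0,"dz":0,"wx":0,"wy":0,"wz":0,"grip":6.5},{"dx":0.2,"dy":0,"dz":0,"wx":0,"wy":0,"wz":0,"grip":6.5},{"dx":0,"dy":0,"dz":0,"wx":0,"wy":0,"wz":0,"grip":6}]'|egrep 'tcp|ft'
python3 go.py 0.4442 -0.1362 0.028 171.7
python3 -m jog '[{"dx":0,"dy":0,"dz":0,"wx":0,"wy":0,"wz":0,"grip":4},{"dx":0,"dy":0,"dz":0,"wx":0,"wy":0,"wz":0,"grip":4},{"dx":0,"dy":0,"dz":0,"wx":0,"wy":0,"wz":0,"grip":4},{"dx":0,"dy":0,"dz":0,"wx":0,"wy":0,"wz":0,"grip":4}]'
python3 -m jog '[{"dx":-1,"dy":0,"dz":0,"wx":0,"wy":0,"wz":0,"grip":4},{"dx":-4,"dy":0,"dz":0,"wx":0,"wy":0,"wz":0,"grip":4},{"dx":-4,"dy":0,"dz":0,"wx":0,"wy":0,"wz":0,"grip":4},{"dx":-4,"dy":0,"dz":0,"wx":0,"wy":0,"wz":0,"grip":4},{"dx":-4,"dy":0,"dz":0,"wx":0,"wy":0,"wz":0,"grip":4}]' >/dev/null
python3 -m jog '[{"dx":-2,"dy":0,"dz":0,"wx":5.8,"wy":0,"wz":0,"grip":4},{"dx":0,"dy":0,"dz":0,"wx":0,"wy":0,"wz":0,"grip":4}]'
python3 go.py 0.522 0.371 0.215 165.9
```

```text
tcp_pos: [0.4445, -0.1373, 0.0297]
ft_force: [0.3, -0.1, 0.4]
t 32.22 tcp [ 0.4445 -0.1373  0.0297] yaw 171.63 tilt 0.02 q [-0.46  0.45 -0.62  0.5   0.   -0.31] w 0.0601 F [ 0.3 -0.1  0.4]
dxyz now [0.17 0.04 0.1 ] after turn [0.17 0.04 0.1 ] wx -0.07
time_s: 32.55
tcp_pos: [0.4449, -0.1374, 0.0307]
tool_rot: [-1.102, 1.274, 1.1]
ft_force: [-2.8, 1.9, 10.1]
grip_width: 0.0474
time_s: 33.13
tcp_pos: [0.4466, -0.1385, 0.2248]
tool_rot: [-1.027, 1.314, 1.013]
ft_force: [1.8, 0.3, -1.5]
grip_width: 0.0475
t 33.13 tcp [ 0.4466 -0.1385  0.2248] yaw 165.52 tilt 0.53 q [-0.46  0.2  -0.36  1.   -0.   -0.2 ] w 0.0475 F [ 1.8  0.3 -1.5]
dxyz now [ 0.83  5.45 51.22] after turn [ 0.84  5.11 51.26] wx -0.38
```

```bash
python3 -m jog '[{"dx":0,"dy":0.36,"dz":3.66,"wx":-0.4,"wy":0,"wz":0,"grip":4},{"dx":0,"dy":0.36,"dz":3.66,"wx":0,"wy":0,"wz":0,"grip":4},{"dx":0,"dy":0.36,"dz":3.66,"wx":0,"wy":0,"wz":0,"grip":4},{"dx":0,"dy":0.36,"dz":3.66,"wx":0,"wy":0,"wz":0,"grip":4},{"dx":0,"dy":0.36,"dz":3.66,"wx":0,"wy":0,"wz":0,"grip":4}]'>/dev/null
python3 -m jog '[{"dx":0,"dy":0.36,"dz":3.66,"wx":0,"wy":0,"wz":0,"grip":4},{"dx":0,"dy":0.36,"dz":3.66,"wx":0,"wy":0,"wz":0,"grip":4},{"dx":0,"dy":0.36,"dz":3.66,"wx":0,"wy":0,"wz":0,"grip":4},{"dx":0,"dy":0.36,"dz":3.66,"wx":0,"wy":0,"wz":0,"grip":4},{"dx":0,"dy":0.36,"dz":3.66,"wx":0,"wy":0,"wz":0,"grip":4}]'>/dev/null
python3 -m jog '[{"dx":0,"dy":0.36,"dz":3.66,"wx":0,"wy":0,"wz":0,"grip":4},{"dx":0,"dy":0.36,"dz":3.66,"wx":0,"wy":0,"wz":0,"grip":4},{"dx":0,"dy":0.3,"dz":3.66,"wx":0,"wy":0,"wz":0,"grip":4},{"dx":0,"dy":0.3,"dz":3.66,"wx":0,"wy":0,"wz":0,"grip":4},{"dx":0,"dy":0,"dz":0,"wx":0,"wy":0,"wz":0,"grip":4}]'>/dev/null
python3 -m jog '[{"dx":0,"dy":0,"dz":0,"wx":0,"wy":0,"wz":0,"grip":4},{"dx":0,"dy":0,"dz":0,"wx":0,"wy":0,"wz":0,"grip":4}]'>/dev/null
python3 go.py 0.522 0.371 0.215 165.9
python3 chk.py .07 pics/wrist7.png
```

```text
t 34.55 tcp [0.5181 0.3715 0.2184] yaw 166.29 tilt 0.1 q [ 0.51  0.53  0.11  1.16 -0.    0.75] w 0.0469 F [ 0.7 -0.2 -1.8]
dxyz now [ 0.34 -0.39  0.04] after turn [ 0.34 -0.39  0.04] wx 0.39
tcp loc [-5.6  0.2]
hole held (want -58,+2) [[-65.0, 0.4]]
```

```bash
python3 -m jog '[{"dx":2,"dy":-0.75,"dz":0,"wx":0.4,"wy":0,"wz":0,"grip":4},{"dx":3,"dy":0,"dz":0,"wx":0,"wy":0,"wz":0,"grip":4},{"dx":3,"dy":0,"dz":0,"wx":0,"wy":0,"wz":0,"grip":4},{"dx":1.2,"dy":0,"dz":0,"wx":0,"wy":0,"wz":0,"grip":4},{"dx":0,"dy":0,"dz":0,"wx":0,"wy":0,"wz":0,"grip":4}]'>/dev/null
python3 -m jog '[{"dx":0,"dy":0,"dz":0,"wx":0,"wy":0,"wz":0,"grip":4},{"dx":0,"dy":0,"dz":0,"wx":0,"wy":0,"wz":0,"grip":4}]'>/dev/null
python3 go.py 0.524 0.3707 0.114 165.9
```

```text
t 35.18 tcp [0.5269 0.3699 0.1288] yaw 165.77 tilt 0.12 q [ 0.5   0.6  -0.01  0.96 -0.    0.75] w 0.0475 F [ 0.6  0.1 -2.1]
dxyz now [1.48 0.3  0.01] after turn [1.48 0.3  0.01] wx -0.13
```

```bash
python3 -m jog '[{"dx":0.7,"dy":0.15,"dz":0,"wx":0,"wy":0,"wz":0,"grip":4},{"dx":0.5,"dy":0,"dz":0,"wx":0,"wy":0,"wz":0,"grip":4},{"dx":0,"dy":0,"dz":0,"wx":0,"wy":0,"wz":0,"grip":4},{"dx":0,"dy":0,"dz":0,"wx":0,"wy":0,"wz":0,"grip":4}]' | egrep 'tcp|ft'
python3 -m jog '[{"dx":0.15,"dy":0,"dz":0,"wx":0,"wy":0,"wz":0,"grip":4},{"dx":0,"dy":0,"dz":0,"wx":0,"wy":0,"wz":0,"grip":4},{"dx":0,"dy":0,"dz":0,"wx":0,"wy":0,"wz":0,"grip":4}]' | egrep 'tcp|ft'
python3 -m jog '[{"dx":0.15,"dy":0,"dz":0,"wx":0,"wy":0,"wz":0,"grip":4},{"dx":0,"dy":0,"dz":0,"wx":0,"wy":0,"wz":0,"grip":4},{"dx":0,"dy":0,"dz":0,"wx":0,"wy":0,"wz":0,"grip":4}]' | egrep 'tcp|ft'
```

```text
tcp_pos: [0.5243, 0.3704, 0.1151]
ft_force: [-0.3, 0.3, -1.8]
tcp_pos: [0.5246, 0.3706, 0.1138]
ft_force: [-0.3, 0.9, -2.2]
tcp_pos: [0.5247, 0.3705, 0.1122]
ft_force: [0.9, 0.8, -1.9]
```

```bash
python3 -m jog '[{"dx":0.15,"dy":0,"dz":0,"wx":0,"wy":0,"wz":0,"grip":4},{"dx":0,"dy":0,"dz":0,"wx":0,"wy":0,"wz":0,"grip":4},{"dx":0,"dy":0,"dz":0,"wx":0,"wy":0,"wz":0,"grip":4}]' | egrep 'tcp|ft'
```

```text
tcp_pos: [0.5247, 0.3706, 0.1121]
ft_force: [-3.3, -2.6, 10.7]
```

Contact. Releasing, lifting, then checking the pile and heading for the weight.

```bash
python3 -m jog '[{"dx":0,"dy":0,"dz":0,"wx":0,"wy":0,"wz":0,"grip":6},{"dx":0,"dy":0,"dz":0,"wx":0,"wy":0,"wz":0,"grip":6.2},{"dx":0,"dy":0,"dz":0,"wx":0,"wy":0,"wz":0,"grip":6.5},{"dx":-1,"dy":0,"dz":0,"wx":0,"wy":0,"wz":0,"grip":6.5},{"dx":-3,"dy":0,"dz":0,"wx":0,"wy":0,"wz":0,"grip":6.5}]'
python3 -m jog '[{"dx":-4,"dy":0,"dz":0,"wx":0,"wy":0,"wz":0,"grip":6.5},{"dx":-4,"dy":0,"dz":0,"wx":0,"wy":0,"wz":0,"grip":6.5},{"dx":-4,"dy":0,"dz":-2,"wx":0,"wy":0,"wz":0,"grip":6.5},{"dx":-3,"dy":0,"dz":-4,"wx":0,"wy":0,"wz":0,"grip":6.5},{"dx":0,"dy":0,"dz":-4,"wx":0,"wy":0,"wz":0,"grip":4}]' >/dev/null
python3 -m jog '[{"dx":0,"dy":0,"dz":-4,"wx":0,"wy":0,"wz":0,"grip":4},{"dx":0,"dy":0,"dz":-4,"wx":0,"wy":0,"wz":0,"grip":4},{"dx":0,"dy":0,"dz":-4,"wx":0,"wy":0,"wz":0,"grip":4},{"dx":0,"dy":0,"dz":-4,"wx":0,"wy":0,"wz":0,"grip":4},{"dx":0,"dy":0,"dz":-4,"wx":0,"wy":0,"wz":0,"grip":4}]' >/dev/null
python3 holes.py .096
python3 go.py 0.534 -0.352 0.27 105.2
python3 - <<'E'
from h import *
a=cam("top")["image"];b=cam("side")["image"]
cv2.imwrite("pics/a8.png",np.vstack([np.hstack([cv2.resize(a[185:270,150:240],(380,300)),cv2.resize(b[245:355,190:295],(380,300))]),np.hstack([cv2.resize(a,(380,270)),cv2.resize(b,(380,270))])]))
E
```

```text
time_s: 36.68
tcp_pos: [0.5223, 0.3692, 0.1475]
tool_rot: [-1.025, 1.324, 1.027]
ft_force: [0.9, -0.5, -0.2]
grip_width: 0.0652
top [190.5 203. ] 6 world [0.58   0.3566] rack 58.0 0.8
top [187.8 212.7] 19 world [0.5529 0.3641] rack 29.9 1.5
top [182.5 233.7] 19 world [0.4949 0.3786] rack -29.8 1.4
top [180.  243.7] 7 world [0.4676 0.3854] rack -58.0 1.4
side [218.5 290.3] 6 world [0.5792 0.3575] rack 57.0 1.5
side [227.  295.4] 22 world [0.5521 0.3643] rack 29.1 1.4
side [246.1 306.9] 28 world [0.4938 0.3791] rack -31.0 1.6
side [255.5 312.2] 10 world [0.4668 0.3851] rack -58.6 0.8
t 37.62 tcp [0.4518 0.0832 0.2939] yaw 165.53 tilt 0.09 q [ 0.02  0.15 -0.24  1.18 -0.    0.28] w 0.0399 F [ 0.5  0.8 -0.3]
dxyz now [  2.46 -18.83 -40.08] after turn [  2.43 -44.15  -3.48] wx 60.33
```

View pics/a8.png

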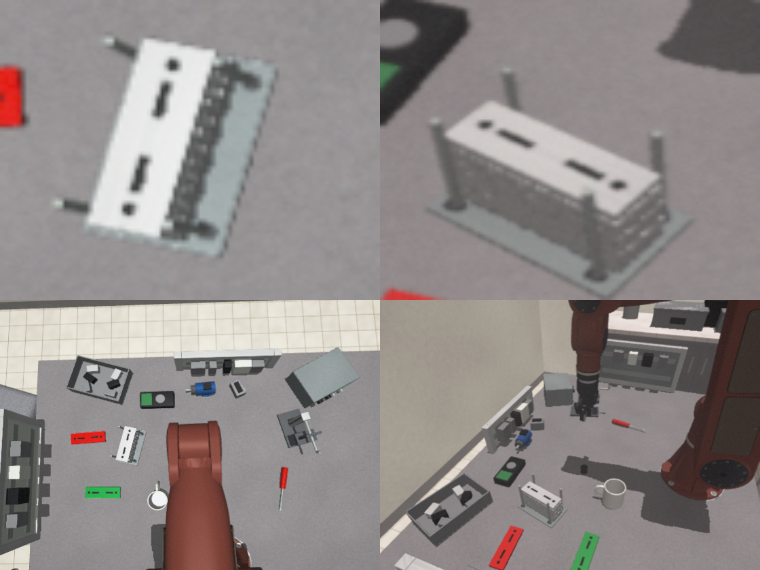

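The pile is square and firm with all four plates, and no loose plate remains on the bench. Moving to the weight.

```bash
python3 -m jog '[{"dx":0,"dy":0,"dz":0,"wx":7,"wy":0,"wz":0,"grip":4},{"dx":0,"dy":0,"dz":0,"wx":7,"wy":0,"wz":0,"grip":4},{"dx":0,"dy":0,"dz":0,"wx":7,"wy":0,"wz":0,"grip":4},{"dx":0,"dy":0,"dz":0,"wx":7,"wy":0,"wz":0,"grip":4},{"dx":0,"dy":0,"dz":0,"wx":7,"wy":0,"wz":0,"grip":4}]'>/dev/null
python3 -m jog '[{"dx":0,"dy":0,"dz":0,"wx":7,"wy":0,"wz":0,"grip":4},{"dx":0,"dy":0,"dz":0,"wx":7,"wy":0,"wz":0,"grip":4},{"dx":0,"dy":0,"dz":0,"wx":7,"wy":0,"wz":0,"grip":4},{"dx":0,"dy":0,"dz":0,"wx":4.3,"wy":0,"wz":0,"grip":4},{"dx":0,"dy":-2,"dz":0,"wx":0,"wy":0,"wz":0,"grip":4}]'>/dev/null
python3 -m jog '[{"dx":0,"dy":-3.6,"dz":-0.3,"wx":0,"wy":0,"wz":0,"grip":4},{"dx":0,"dy":-3.6,"dz":-0.3,"wx":0,"wy":0,"wz":0,"grip":4},{"dx":0,"dy":-3.6,"dz":-0.3,"wx":0,"wy":0,"wz":0,"grip":4},{"dx":0,"dy":-3.6,"dz":-0.3,"wx":0,"wy":0,"wz":0,"grip":4},{"dx":0,"dy":-3.6,"dz":-0.3,"wx":0,"wy":0,"wz":0,"grip":4}]'>/dev/null
python3 -m jog '[{"dx":0,"dy":-3.6,"dz":-0.3,"wx":0,"wy":0,"wz":0,"grip":4},{"dx":0,"dy":-3.6,"dz":-0.3,"wx":0,"wy":0,"wz":0,"grip":4},{"dx":0,"dy":-2.5,"dz":-0.3,"wx":0,"wy":0,"wz":0,"grip":4},{"dx":0,"dy":0,"dz":0,"wx":0,"wy":0,"wz":0,"grip":4},{"dx":0,"dy":0,"dz":0,"wx":0,"wy":0,"wz":0,"grip":4}]'>/dev/null
python3 go.py 0.534 -0.352 0.27 105.2
python3 - <<'E'
from h import *
c=cam("wrist");cv2.imwrite("pics/w9.png",c["image"])
np.savez("w9.npz",**{k:np.array(v) for k,v in c.items()})
E
```

```text
t 39.38 tcp [ 0.5102 -0.2051  0.2925] yaw 105.49 tilt 0.04 q [-0.52  0.32 -0.01  1.24  0.    0.79] w 0.0401 F [-0.6 -0.  -0.2]
dxyz now [  2.24 -14.79  -1.63] after turn [  2.24 -14.8   -1.55] wx 0.29
```

View pics/w9.png

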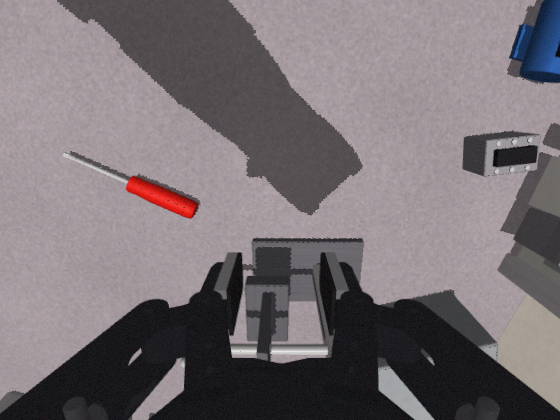

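The wrist view shows the handle near (266,330) and the hook rod running level at row 350, so the yaw matches. Measuring the handle from depth.

```bash
cat > hw.py <<'E'
import sys; from h import *
for n in ("wrist","top","side"):
    c=cam(n);P=cloud(c)
    m=(P[...,2]>.193)&(P[...,2]<.213)&(np.hypot(P[...,0]-.534,P[...,1]+.352)<.06)
    q=P[m]
    if len(q)<8: print(n,len(q));continue
    (cx,cy),(w,h),a=cv2.minAreaRect((q[:,:2]*1000).astype(np.float32))
    print(n,len(q),(round(cx,1),round(cy,1)),round(w,1),round(h,1),round(a,1),"mean",q.mean(0).round(4),"med z",np.median(q[:,2]).round(4))
c=cam("top")
P=cloud(c);m=(P[...,2]>.16)&(P[...,2]<.174)&(P[...,0]<.6)&(P[...,0]>.46)&(abs(P[...,1]+.355)<.03)
l=cv2.fitLine(P[m][:,:2].astype(np.float32),cv2.DIST_HUBER,0,.01,.01).ravel();print("rod",l,np.degrees(np.arctan2(l[1],l[0])))
E
python3 hw.py
```

```text
wrist 164 (528.1, -326.5) 11.5 9.3 2.8 mean [ 0.5276 -0.3247  0.1993] med z 0.2003
top 0
side 28 (535.1, -348.2) 7.7 56.9 16.7 mean [ 0.5324 -0.3405  0.2022] med z 0.2036Traceback (most recent call last):
  File "hw.py", line 11, in <module>
    l=cv2.fitLine(P[m][:,:2].astype(np.float32),cv2.DIST_HUBER,0,.01,.01).ravel();print("rod",l,np.degrees(np.arctan2(l[1],l[0])))
      ~~~~~~~~~~~^^^^^^^^^^^^^^^^^^^^^^^^^^^^^^^^^^^^^^^^^^^^^^^^^^^^^^^^
cv2.error: OpenCV(4.12.0) /io/opencv/modules/imgproc/src/linefit.cpp:50: error: (-215:Assertion failed) count > 0 in function 'fitLine2D_wods'
```

Run:
```python
from h import *
c=dict(np.load("top0.npz"));P=cloud(c)
m=(P[...,2]>.194)&(P[...,2]<.213)&(np.hypot(P[...,0]-.534,P[...,1]+.352)<.06)
print(cv2.minAreaRect((P[m][:,:2]*1000).astype(np.float32)),np.median(P[m],0))
v,u=np.nonzero(m);p=onplane(c,np.c_[u,v].astype(float),.202)[:,:2];print(cv2.minAreaRect((p*1000).astype(np.float32)))
m=(P[...,2]>.163)&(P[...,2]<.173)&(P[...,0]<.597)&(P[...,0]>.47)&(abs(P[...,1]+.355)<.03)
l=cv2.fitLine(P[m][:,:2].astype(np.float32),cv2.DIST_HUBER,0,.01,.01).ravel();print("rod",l,np.degrees(np.arctan2(l[1],l[0])))
w=dict(np.load("w9.npz"))
# rod axis, bottom edge columns seen in wrist view; handle near-end edges
print(onplane(w,[[232,349],[328,348]],.170),onplane(w,[[258,355],[272,355]],.20))
```

```text
((533.8583984375, -353.0979309082031), (9.856939315795898, 60.75214767456055), 15.309858322143555) [ 0.53307685 -0.35140194  0.20292608]
((533.3887939453125, -351.5304870605469), (9.789708137512207, 62.24293518066406), 15.232494354248047)
rod [ 0.9651488   0.26170176  0.5310395  -0.35233548] 15.1710615
[[ 0.50294336 -0.35677643  0.17      ]
 [ 0.59348122 -0.3302788   0.17      ]] [[ 0.52439249 -0.32859429  0.2       ]
 [ 0.53607479 -0.32529599  0.2       ]]
```

```bash
python3 -m jog '[{"dx":0,"dy":-3.5,"dz":-0.4,"wx":0.3,"wy":0,"wz":0,"grip":4},{"dx":0,"dy":-3.7,"dz":-0.4,"wx":0,"wy":0,"wz":0,"grip":4},{"dx":0,"dy":-3.7,"dz":-0.4,"wx":0,"wy":0,"wz":0,"grip":4},{"dx":0,"dy":-3.7,"dz":-0.3,"wx":0,"wy":0,"wz":0,"grip":4},{"dx":0,"dy":0,"dz":0,"wx":0,"wy":0,"wz":0,"grip":4}]'>/dev/null
python3 -m jog '[{"dx":2,"dy":0,"dz":0,"wx":0,"wy":0,"wz":0,"grip":4},{"dx":2,"dy":0,"dz":0,"wx":0,"wy":0,"wz":0,"grip":4},{"dx":0,"dy":0,"dz":0,"wx":0,"wy":0,"wz":0,"grip":4},{"dx":0,"dy":0,"dz":0,"wx":0,"wy":0,"wz":0,"grip":4}]'
python3 go.py 0.5345 -0.351 0.208 105.2
```

```text
time_s: 40.38
tcp_pos: [0.5331, -0.3488, 0.2526]
tool_rot: [-0.208, 1.562, 0.21]
ft_force: [1.1, -0.3, -0.1]
grip_width: 0.0398
t 40.38 tcp [ 0.5331 -0.3488  0.2526] yaw 105.27 tilt 0.12 q [-0.69  0.51  0.18  1.24  0.    0.61] w 0.0398 F [ 1.1 -0.3 -0.1]
dxyz now [ 4.46 -0.26  0.08] after turn [ 4.46 -0.26  0.08] wx 0.07
```

```bash
python3 -m jog '[{"dx":1.5,"dy":-0.2,"dz":0.05,"wx":0,"wy":0,"wz":0,"grip":4},{"dx":1.5,"dy":0,"dz":0,"wx":0,"wy":0,"wz":0,"grip":4},{"dx":1.3,"dy":0,"dz":0,"wx":0,"wy":0,"wz":0,"grip":4},{"dx":0,"dy":0,"dz":0,"wx":0,"wy":0,"wz":0,"grip":4},{"dx":0,"dy":0,"dz":0,"wx":0,"wy":0,"wz":0,"grip":4}]'
python3 go.py 0.5345 -0.351 0.208 105.2
python3 - <<'E'
from h import *
c=cam("wrist");b=cam("side")["image"]
cv2.imwrite("pics/w10.png",np.hstack([cv2.resize(c["image"][200:420,140:420],(460,360)),cv2.resize(b[60:200,240:360],(320,360))]))
E
```

```text
time_s: 40.8
tcp_pos: [0.5347, -0.3514, 0.2111]
tool_rot: [-0.209, 1.56, 0.209]
ft_force: [-0.2, -0.5, 0.3]
grip_width: 0.0402
t 40.8 tcp [ 0.5347 -0.3514  0.2111] yaw 105.25 tilt 0.03 q [-0.7   0.54  0.1   1.14  0.    0.61] w 0.0402 F [-0.2 -0.5  0.3]
dxyz now [ 0.31  0.05 -0.01] after turn [ 0.31  0.05 -0.01] wx 0.05
```

View pics/w10.png

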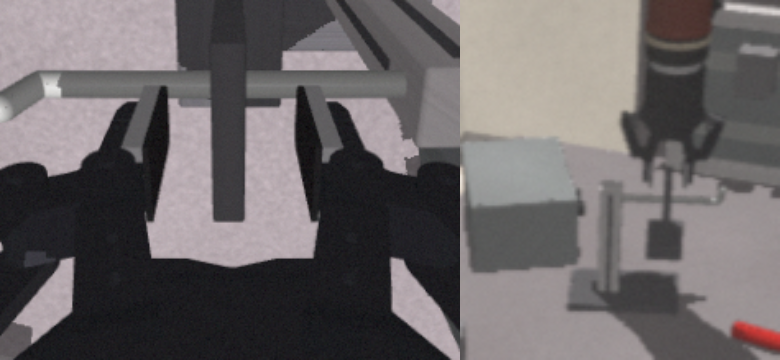

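The handle bar sits midway between the pads with the rod below the fingertips. Closing and raising.

```bash
python3 -m jog '[{"dx":0.3,"dy":0,"dz":0,"wx":0,"wy":0,"wz":0,"grip":2},{"dx":0,"dy":0,"dz":0,"wx":0,"wy":0,"wz":0,"grip":0.3},{"dx":0,"dy":0,"dz":0,"wx":0,"wy":0,"wz":0,"grip":0.3},{"dx":0,"dy":0,"dz":0,"wx":0,"wy":0,"wz":0,"grip":0.3},{"dx":0,"dy":0,"dz":0,"wx":0,"wy":0,"wz":0,"grip":0.3}]'
python3 -m jog '[{"dx":0,"dy":0,"dz":0,"wx":0,"wy":0,"wz":0,"grip":0.3},{"dx":-0.3,"dy":0,"dz":0,"wx":0,"wy":0,"wz":0,"grip":0.3},{"dx":-0.7,"dy":0,"dz":0,"wx":0,"wy":0,"wz":0,"grip":0.3},{"dx":0,"dy":0,"dz":0,"wx":0,"wy":0,"wz":0,"grip":0.3},{"dx":0,"dy":0,"dz":0,"wx":0,"wy":0,"wz":0,"grip":0.3}]'
```

```text
time_s: 41.32
tcp_pos: [0.5347, -0.3518, 0.2076]
tool_rot: [-0.209, 1.56, 0.208]
ft_force: [0.2, 0.8, 4.9]
grip_width: 0.0085
time_s: 41.73
tcp_pos: [0.5343, -0.3518, 0.2168]
tool_rot: [-0.208, 1.561, 0.209]
ft_force: [0.2, 0.5, -6.0]
grip_width: 0.0082
```

```bash
python3 -m jog '[{"dx":-0.8,"dy":0,"dz":0,"wx":0,"wy":0,"wz":0,"grip":0.3},{"dx":-0.8,"dy":0,"dz":0,"wx":0,"wy":0,"wz":0,"grip":0.3},{"dx":-0.6,"dy":0,"dz":0,"wx":0,"wy":0,"wz":0,"grip":0.3},{"dx":0,"dy":0,"dz":0,"wx":0,"wy":0,"wz":0,"grip":0.3},{"dx":0,"dy":0,"dz":0,"wx":0,"wy":0,"wz":0,"grip":0.3}]'
python3 go.py 0.428 -0.3805 0.2395 105.2
python3 -m jog '[{"dx":0,"dy":0,"dz":-1,"wx":0,"wy":0,"wz":0,"grip":0.3},{"dx":0,"dy":0,"dz":-1.5,"wx":0,"wy":0,"wz":0,"grip":0.3},{"dx":0,"dy":0,"dz":-1.5,"wx":0,"wy":0,"wz":0,"grip":0.3},{"dx":0,"dy":0,"dz":0,"wx":0,"wy":0,"wz":0,"grip":0.3},{"dx":0,"dy":0,"dz":0,"wx":0,"wy":0,"wz":0,"grip":0.3}]'
python3 go.py 0.428 -0.3805 0.2395 105.2
```

```text
time_s: 42.15
tcp_pos: [0.5347, -0.352, 0.2397]
tool_rot: [-0.209, 1.56, 0.208]
ft_force: [0.3, -0.7, -7.0]
grip_width: 0.0082
t 42.15 tcp [ 0.5347 -0.352   0.2397] yaw 105.22 tilt 0.08 q [-0.7   0.52  0.16  1.2  -0.    0.61] w 0.0082 F [ 0.3 -0.7 -7. ]
dxyz now [ 1.000e-02  5.000e-02 -1.104e+01] after turn [ 1.000e-02  5.000e-02 -1.104e+01] wx 0.02
time_s: 42.57
tcp_pos: [0.4947, -0.3625, 0.2388]
tool_rot: [-0.207, 1.561, 0.208]
ft_force: [0.9, 0.1, -6.5]
grip_width: 0.0086
t 42.57 tcp [ 0.4947 -0.3625  0.2388] yaw 105.15 tilt 0.04 q [-0.75  0.47  0.07  1.17 -0.    0.55] w 0.0086 F [ 0.9  0.1 -6.5]
dxyz now [-0.07  0.   -6.91] after turn [-0.07  0.01 -6.91] wx -0.05
```

```bash
python3 -m jog '[{"dx":0,"dy":0,"dz":-1.5,"wx":0,"wy":0,"wz":0,"grip":0.3},{"dx":0,"dy":0,"dz":-1.5,"wx":0,"wy":0,"wz":0,"grip":0.3},{"dx":0,"dy":0,"dz":-1.5,"wx":0,"wy":0,"wz":0,"grip":0.3},{"dx":0,"dy":0,"dz":-1.5,"wx":0,"wy":0,"wz":0,"grip":0.3},{"dx":0,"dy":0,"dz":-1.3,"wx":0,"wy":0,"wz":0,"grip":0.3}]'
python3 -m jog '[{"dx":0,"dy":0,"dz":-1,"wx":0,"wy":0,"wz":0,"grip":0.3},{"dx":0,"dy":0,"dz":0,"wx":0,"wy":0,"wz":0,"grip":0.3},{"dx":0,"dy":0,"dz":0,"wx":0,"wy":0,"wz":0,"grip":0.3}]'
python3 go.py 0.428 -0.3805 0.32 105.2
```

```text
time_s: 42.98
tcp_pos: [0.4246, -0.3814, 0.2388]
tool_rot: [-0.209, 1.561, 0.209]
ft_force: [1.1, -0.1, -6.4]
grip_width: 0.0086
time_s: 43.23
tcp_pos: [0.4156, -0.3843, 0.2391]
tool_rot: [-0.208, 1.56, 0.208]
ft_force: [0.5, -0.2, -7.0]
grip_width: 0.0084
t 43.23 tcp [ 0.4156 -0.3843  0.2391] yaw 105.17 tilt 0.03 q [-0.88  0.38 -0.07  1.12  0.    0.43] w 0.0084 F [ 0.5 -0.2 -7. ]
dxyz now [-8.09  0.04  1.3 ] after turn [-8.09  0.03  1.3 ] wx -0.03
```

```bash
python3 -m jog '[{"dx":-2,"dy":0,"dz":0,"wx":0,"wy":0,"wz":0,"grip":0.3},{"dx":-2.5,"dy":0,"dz":0,"wx":0,"wy":0,"wz":0,"grip":0.3},{"dx":-2,"dy":0,"dz":0,"wx":0,"wy":0,"wz":0,"grip":0.3},{"dx":0,"dy":0,"dz":0,"wx":0,"wy":0,"wz":0,"grip":0.3}]'>/dev/null
python3 go.py 0.523 0.371 0.30 166
python3 - <<'E'
from h import *
b=cam("side")["image"];a=cam("top")["image"]
cv2.imwrite("pics/s11.png",np.hstack([cv2.resize(a[120:300,360:540],(380,380)),cv2.resize(b[20:220,240:440],(380,380))]))
E
```

```text
t 43.57 tcp [ 0.4176 -0.3853  0.3079] yaw 105.25 tilt 0.39 q [-0.87  0.35  0.06  1.28  0.    0.43] w 0.0084 F [ 1.5 -0.2 -6. ]
dxyz now [ 0.46 70.19 30.07] after turn [ 0.99  8.07 75.93] wx -60.75
```

View pics/s11.png

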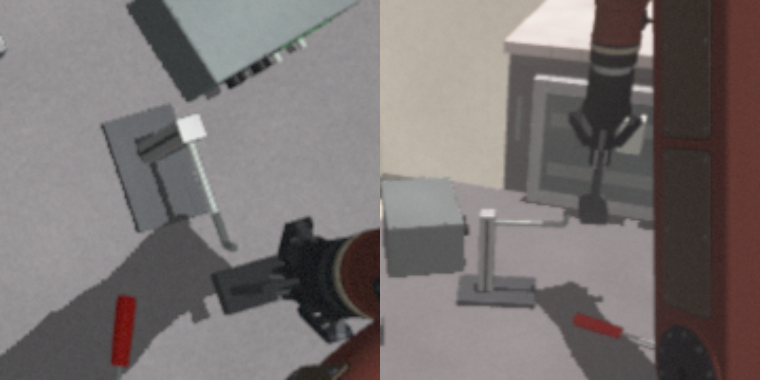

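The weight hangs upright in the gripper, clear of the hook. Carrying it to the rack.

```bash
python3 -m jog '[{"dx":0,"dy":2,"dz":0.9,"wx":0,"wy":0,"wz":0,"grip":0.3},{"dx":0,"dy":3.05,"dz":1.31,"wx":0,"wy":0,"wz":0,"grip":0.3},{"dx":0,"dy":3.05,"dz":1.31,"wx":0,"wy":0,"wz":0,"grip":0.3},{"dx":0,"dy":3.05,"dz":1.31,"wx":0,"wy":0,"wz":0,"grip":0.3},{"dx":0,"dy":3.05,"dz":1.31,"wx":0,"wy":0,"wz":0,"grip":0.3}]'>/dev/null
python3 -m jog '[{"dx":0,"dy":3.05,"dz":1.31,"wx":0,"wy":0,"wz":0,"grip":0.3},{"dx":0,"dy":3.05,"dz":1.31,"wx":0,"wy":0,"wz":0,"grip":0.3},{"dx":0,"dy":3.05,"dz":1.31,"wx":0,"wy":0,"wz":0,"grip":0.3},{"dx":0,"dy":3.05,"dz":1.31,"wx":0,"wy":0,"wz":0,"grip":0.3},{"dx":0,"dy":3.05,"dz":1.31,"wx":0,"wy":0,"wz":0,"grip":0.3}]'>/dev/null
python3 -m jog '[{"dx":0,"dy":3.05,"dz":1.31,"wx":0,"wy":0,"wz":0,"grip":0.3},{"dx":0,"dy":3.05,"dz":1.31,"wx":0,"wy":0,"wz":0,"grip":0.3},{"dx":0,"dy":3.05,"dz":1.31,"wx":0,"wy":0,"wz":0,"grip":0.3},{"dx":0,"dy":3.05,"dz":1.31,"wx":0,"wy":0,"wz":0,"grip":0.3},{"dx":0,"dy":3.05,"dz":1.31,"wx":0,"wy":0,"wz":0,"grip":0.3}]'>/dev/null
python3 -m jog '[{"dx":0,"dy":3.05,"dz":1.31,"wx":0,"wy":0,"wz":0,"grip":0.3},{"dx":0,"dy":3.05,"dz":1.31,"wx":0,"wy":0,"wz":0,"grip":0.3},{"dx":0,"dy":3.05,"dz":1.31,"wx":0,"wy":0,"wz":0,"grip":0.3},{"dx":0,"dy":3.05,"dz":1.31,"wx":0,"wy":0,"wz":0,"grip":0.3},{"dx":0,"dy":3.05,"dz":1.31,"wx":0,"wy":0,"wz":0,"grip":0.3}]'>/dev/null
python3 -m jog '[{"dx":0,"dy":0,"dz":0,"wx":0,"wy":0,"wz":0,"grip":0.3},{"dx":0,"dy":0,"dz":0,"wx":-6,"wy":0,"wz":0,"grip":0.3},{"dx":0,"dy":0,"dz":0,"wx":-6,"wy":0,"wz":0,"grip":0.3},{"dx":0,"dy":0,"dz":0,"wx":-6,"wy":0,"wz":0,"grip":0.3},{"dx":0,"dy":0,"dz":0,"wx":-6,"wy":0,"wz":0,"grip":0.3}]'>/dev/null
python3 -m jog '[{"dx":0,"dy":0,"dz":0,"wx":-6,"wy":0,"wz":0,"grip":0.3},{"dx":0,"dy":0,"dz":0,"wx":-6,"wy":0,"wz":0,"grip":0.3},{"dx":0,"dy":0,"dz":0,"wx":-6,"wy":0,"wz":0,"grip":0.3},{"dx":0,"dy":0,"dz":0,"wx":-6,"wy":0,"wz":0,"grip":0.3},{"dx":0,"dy":0,"dz":0,"wx":-6,"wy":0,"wz":0,"grip":0.3}]'>/dev/null
python3 -m jog '[{"dx":0,"dy":0,"dz":0,"wx":-6,"wy":0,"wz":0,"grip":0.3},{"dx":0,"dy":0,"dz":0,"wx":-0.7,"wy":0,"wz":0,"grip":0.3},{"dx":0,"dy":0,"dz":0,"wx":0,"wy":0,"wz":0,"grip":0.3}]'>/dev/null
python3 go.py 0.523 0.371 0.30 166
```

```text
t 46.42 tcp [0.5067 0.2621 0.3024] yaw 165.8 tilt 0.13 q [0.35 0.36 0.07 1.28 0.   0.6 ] w 0.0088 F [-0.   0.2 -6.5]
dxyz now [ 0.23  1.09 10.96] after turn [ 0.23  1.05 10.97] wx -0.2
```

```bash
python3 -m jog '[{"dx":0,"dy":0.2,"dz":2,"wx":-0.2,"wy":0,"wz":0,"grip":0.3},{"dx":0,"dy":0.2,"dz":3,"wx":0,"wy":0,"wz":0,"grip":0.3},{"dx":0,"dy":0.3,"dz":3,"wx":0,"wy":0,"wz":0,"grip":0.3},{"dx":0,"dy":0.3,"dz":2,"wx":0,"wy":0,"wz":0,"grip":0.3},{"dx":0,"dy":0,"dz":1,"wx":0,"wy":0,"wz":0,"grip":0.3}]'>/dev/null
python3 -m jog '[{"dx":0,"dy":0,"dz":0,"wx":0,"wy":0,"wz":0,"grip":0.3},{"dx":0,"dy":0,"dz":0,"wx":0,"wy":0,"wz":0,"grip":0.3},{"dx":0,"dy":0,"dz":0,"wx":0,"wy":0,"wz":0,"grip":0.3}]'>/dev/null
python3 go.py 0.523 0.371 0.23 166
python3 - <<'E'
from h import *
c=cam("wrist");b=cam("side")["image"]
cv2.imwrite("pics/w12.png",np.hstack([c["image"][:,60:500],cv2.resize(b[190:360,170:300],(321,420))]))
np.savez("w12.npz",**{k:np.array(v) for k,v in c.items()})
E
```

```text
t 47.08 tcp [0.5237 0.3708 0.3032] yaw 166.01 tilt 0.08 q [ 0.5   0.51  0.3   1.36 -0.    0.75] w 0.0085 F [ 0.4 -0.6 -6.5]
dxyz now [7.32 0.07 0.01] after turn [7.32 0.07 0.01] wx 0.01
```

View pics/w12.png

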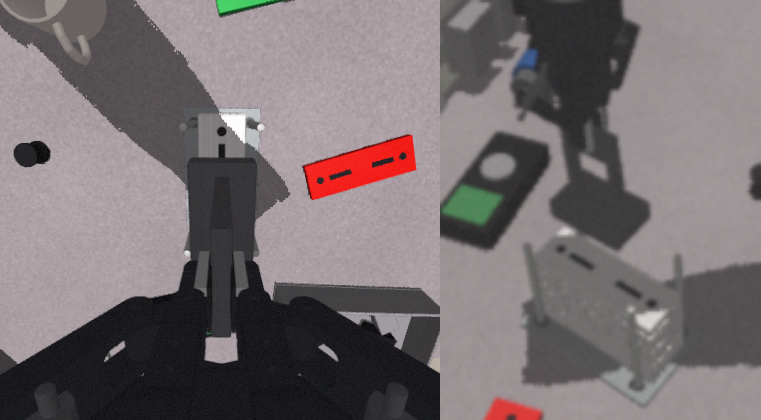

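The block and the pile share the same centre column (222). Checking the lengthwise position numerically before lowering.

```bash
python3 - <<'E'
from h import *
c=dict(np.load("w12.npz"));th=np.radians(-14.1);X=np.array([np.cos(th),np.sin(th)]);Y=np.array([-X[1],X[0]])
def loc(uv,z):
    p=onplane(c,np.array(uv,float)+[60,0],z)[:,:2]-[.5235,.370];return (np.c_[p@X,p@Y]*1000).round(1).tolist()
print("block far corners want -40,+-25",loc([[188,158],[256,158]],.3032-.1196+.022))
print("pile end want -75",loc([[198,113],[246,113]],.096),"hole -58",loc([[222,131]],.096))
E
python3 -m jog '[{"dx":1,"dy":0,"dz":0,"wx":0,"wy":0,"wz":0,"grip":0.3},{"dx":2,"dy":0,"dz":0,"wx":0,"wy":0,"wz":0,"grip":0.3},{"dx":2,"dy":0,"dz":0,"wx":0,"wy":0,"wz":0,"grip":0.3},{"dx":1.5,"dy":0,"dz":0,"wx":0,"wy":0,"wz":0,"grip":0.3},{"dx":0,"dy":0,"dz":0,"wx":0,"wy":0,"wz":0,"grip":0.3}]'>/dev/null
python3 -m jog '[{"dx":0,"dy":0,"dz":0,"wx":0,"wy":0,"wz":0,"grip":0.3},{"dx":0,"dy":0,"dz":0,"wx":0,"wy":0,"wz":0,"grip":0.3}]'>/dev/null
python3 go.py 0.523 0.371 0.22 166
```

```text
block far corners want -40,+-25 [[-45.8, -21.9], [-45.9, 26.0]]
pile end want -75 [[-75.4, -22.3], [-75.6, 26.7]] hole -58 [[-57.5, 2.3]]
t 47.77 tcp [0.5244 0.3713 0.2399] yaw 166.09 tilt 0.07 q [0.5  0.53 0.16 1.21 0.   0.75] w 0.0086 F [-0.5  0.3 -5.6]
dxyz now [ 1.99  0.13 -0.06] after turn [ 1.99  0.13 -0.06] wx 0.09
```

```bash
python3 -m jog '[{"dx":0.5,"dy":-0.45,"dz":0,"wx":0,"wy":0,"wz":0,"grip":0.3},{"dx":0.7,"dy":0,"dz":0,"wx":0,"wy":0,"wz":0,"grip":0.3},{"dx":0.3,"dy":0,"dz":0,"wx":0,"wy":0,"wz":0,"grip":0.3},{"dx":0,"dy":0,"dz":0,"wx":0,"wy":0,"wz":0,"grip":0.3},{"dx":0,"dy":0,"dz":0,"wx":0,"wy":0,"wz":0,"grip":0.3}]'|egrep 'tcp|ft'
python3 -m jog '[{"dx":0.2,"dy":0,"dz":0,"wx":0,"wy":0,"wz":0,"grip":0.3},{"dx":0,"dy":0,"dz":0,"wx":0,"wy":0,"wz":0,"grip":0.3},{"dx":0,"dy":0,"dz":0,"wx":0,"wy":0,"wz":0,"grip":0.3}]'|egrep 'tcp|ft'
python3 -m jog '[{"dx":0.15,"dy":0,"dz":0,"wx":0,"wy":0,"wz":0,"grip":0.3},{"dx":0,"dy":0,"dz":0,"wx":0,"wy":0,"wz":0,"grip":0.3},{"dx":0,"dy":0,"dz":0,"wx":0,"wy":0,"wz":0,"grip":0.3}]'|egrep 'tcp|ft'
python3 go.py 0.523 0.371 0.22 166
```

```text
tcp_pos: [0.5281, 0.3701, 0.2237]
ft_force: [0.5, 0.1, -7.1]
tcp_pos: [0.5283, 0.3703, 0.222]
ft_force: [-0.0, 0.4, -5.9]
tcp_pos: [0.5283, 0.3702, 0.2204]
ft_force: [-0.2, -0.4, -6.0]
t 48.68 tcp [0.5283 0.3702 0.2204] yaw 166.11 tilt 0.01 q [ 0.5   0.54  0.14  1.17 -0.    0.74] w 0.0088 F [-0.2 -0.4 -6. ]
dxyz now [ 0.04  0.53 -0.05] after turn [ 0.04  0.53 -0.05] wx 0.11
```

```bash
python3 -m jog '[{"dx":0.15,"dy":0,"dz":0,"wx":0,"wy":0,"wz":0,"grip":0.3},{"dx":0,"dy":0,"dz":0,"wx":0,"wy":0,"wz":0,"grip":0.3},{"dx":0,"dy":0,"dz":0,"wx":0,"wy":0,"wz":0,"grip":0.3}]'|egrep 'tcp|ft'
python3 -m jog '[{"dx":0.12,"dy":0,"dz":0,"wx":0,"wy":0,"wz":0,"grip":0.3},{"dx":0,"dy":0,"dz":0,"wx":0,"wy":0,"wz":0,"grip":0.3},{"dx":0,"dy":0,"dz":0,"wx":0,"wy":0,"wz":0,"grip":0.3}]'|egrep 'tcp|ft'
```

```text
tcp_pos: [0.5283, 0.3702, 0.2188]
ft_force: [-0.1, -0.4, -7.0]
tcp_pos: [0.5283, 0.3702, 0.2177]
ft_force: [0.2, -0.4, -6.9]
```

```bash
python3 -m jog '[{"dx":0.12,"dy":0,"dz":0,"wx":0,"wy":0,"wz":0,"grip":0.3},{"dx":0,"dy":0,"dz":0,"wx":0,"wy":0,"wz":0,"grip":0.3},{"dx":0,"dy":0,"dz":0,"wx":0,"wy":0,"wz":0,"grip":0.3}]'|egrep 'tcp|ft'
python3 -m jog '[{"dx":0.12,"dy":0,"dz":0,"wx":0,"wy":0,"wz":0,"grip":0.3},{"dx":0,"dy":0,"dz":0,"wx":0,"wy":0,"wz":0,"grip":0.3},{"dx":0,"dy":0,"dz":0,"wx":0,"wy":0,"wz":0,"grip":0.3}]'|egrep 'tcp|ft'
```

```text
tcp_pos: [0.5283, 0.3702, 0.2164]
ft_force: [0.3, -0.1, -6.5]
tcp_pos: [0.5283, 0.3702, 0.2152]
ft_force: [-0.2, 0.7, -7.6]
```

```bash
python3 -m jog '[{"dx":0.12,"dy":0,"dz":0,"wx":0,"wy":0,"wz":0,"grip":0.3},{"dx":0,"dy":0,"dz":0,"wx":0,"wy":0,"wz":0,"grip":0.3},{"dx":0,"dy":0,"dz":0,"wx":0,"wy":0,"wz":0,"grip":0.3}]'|egrep 'tcp|ft'
python3 - <<'E'
from h import *
b=cam("side")["image"]
cv2.imwrite("pics/s13.png",cv2.resize(b[200:360,170:310],(525,600)))
E
```

```text
tcp_pos: [0.5284, 0.3705, 0.2148]
ft_force: [-2.9, 0.6, 1.0]
```

View pics/s13.png

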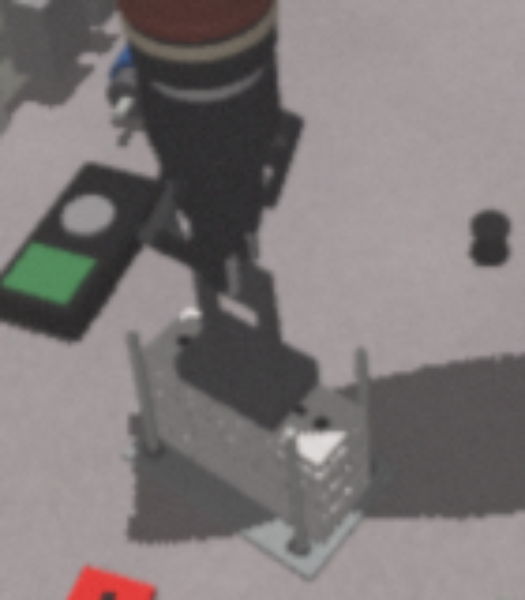

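The weight stands on the pile, centred with a plate hole showing at each end. Force went from −7 N to about +1 N. Releasing and retreating.

```bash
python3 -m jog '[{"dx":0,"dy":0,"dz":0,"wx":0,"wy":0,"wz":0,"grip":1.5},{"dx":0,"dy":0,"dz":0,"wx":0,"wy":0,"wz":0,"grip":3},{"dx":0,"dy":0,"dz":0,"wx":0,"wy":0,"wz":0,"grip":4},{"dx":0,"dy":0,"dz":0,"wx":0,"wy":0,"wz":0,"grip":4},{"dx":0,"dy":0,"dz":0,"wx":0,"wy":0,"wz":0,"grip":4}]'
python3 -m jog '[{"dx":-1,"dy":0,"dz":0,"wx":0,"wy":0,"wz":0,"grip":4},{"dx":-2,"dy":0,"dz":0,"wx":0,"wy":0,"wz":0,"grip":4},{"dx":-3,"dy":0,"dz":0,"wx":0,"wy":0,"wz":0,"grip":4},{"dx":-3,"dy":0,"dz":0,"wx":0,"wy":0,"wz":0,"grip":4},{"dx":0,"dy":0,"dz":-3,"wx":0,"wy":0,"wz":0,"grip":4}]'
python3 -m jog '[{"dx":0,"dy":0,"dz":-4,"wx":0,"wy":0,"wz":0,"grip":4},{"dx":0,"dy":0,"dz":-4,"wx":0,"wy":0,"wz":0,"grip":4},{"dx":0,"dy":0,"dz":-4,"wx":0,"wy":0,"wz":0,"grip":4},{"dx":0,"dy":0,"dz":-4,"wx":0,"wy":0,"wz":0,"grip":4},{"dx":0,"dy":0,"dz":-4,"wx":0,"wy":0,"wz":0,"grip":4}]'
python3 -m jog '[{"dx":0,"dy":0,"dz":-3,"wx":0,"wy":0,"wz":0,"grip":4},{"dx":0,"dy":0,"dz":0,"wx":0,"wy":0,"wz":0,"grip":4},{"dx":0,"dy":0,"dz":0,"wx":0,"wy":0,"wz":0,"grip":4}]'>/dev/null
python3 - <<'E'
from h import *
c=cam("top");a=c["image"];b=cam("side")["image"]
P=cloud(c);th=np.radians(-14.1);X=np.array([np.cos(th),np.sin(th)]);Y=np.array([-X[1],X[0]])
for lo,hi in((.11,.13),(.2,.22)):
    m=(P[...,2]>lo)&(P[...,2]<hi)&(np.hypot(P[...,0]-.5235,P[...,1]-.37)<.05)
    r=cv2.minAreaRect((P[m][:,:2]*1000).astype(np.float32));q=(np.array(r[0])/1000-[.5235,.37])*1000
    print(m.sum(),r,"rack",(q@X).round(1),(q@Y).round(1),np.median(P[m][:,2]))
cv2.imwrite("pics/f.png",np.vstack([np.hstack([cv2.resize(a[170:270,145:245],(380,330)),cv2.resize(b[225:355,185:295],(380,330))]),np.hstack([cv2.resize(a,(380,260)),cv2.resize(b,(380,260))])]))
E
```

```text
time_s: 50.4
tcp_pos: [0.5285, 0.3702, 0.2142]
tool_rot: [-1.029, 1.314, 1.029]
ft_force: [-0.4, -0.4, 0.5]
grip_width: 0.0402
time_s: 50.82
tcp_pos: [0.5248, 0.3455, 0.3116]
tool_rot: [-1.03, 1.299, 1.028]
ft_force: [0.8, -0.4, -0.0]
grip_width: 0.04
time_s: 51.23
tcp_pos: [0.4724, 0.1454, 0.305]
tool_rot: [-1.03, 1.313, 1.028]
ft_force: [0.8, -0.9, -0.0]
grip_width: 0.0399
388 ((524.8131713867188, 370.3794860839844), (49.35802459716797, 80.51175689697266), 74.50772857666016) rack 1.2 0.7 0.11668614532569199
108 ((525.2449951171875, 371.36456298828125), (11.57066535949707, 59.361534118652344), 76.40709686279297) rack 1.4 1.7 0.20839374868004368
```

Run:
```python
from h import *
c=cam("top");P=cloud(c);th=np.radians(-14.1);X=np.array([np.cos(th),np.sin(th)]);Y=np.array([-X[1],X[0]])
D=P[...,:2]-[.5235,.37];x=D@X*1000;y=D@Y*1000
m=(P[...,2]>.086)&(P[...,2]<.106)&(abs(x)<110)&(abs(y)<60)&(c["image"].min(2)>170)
print(m.sum(),"x",np.percentile(x[m],[1,99]),"y",np.percentile(y[m],[1,99]),"z ends",np.median(P[...,2][m&(x>45)]),np.median(P[...,2][m&(x<-45)]))
m=(P[...,2]>.03)&(P[...,2]<.085)&(abs(x)<130)&(abs(y)<60)&(c["image"].min(2)>200)
print("lower white px",m.sum())
print([p for p in plates(c,box=(230,150,300,290))],telemetry.state()["ft_force"])
ctrl.hand_in()
```

```text
397 x [-73.25236664  74.39241228] y [-23.34080385  25.12154072] z ends 0.09450591475088177 0.09478032918581136
lower white px 4
[] [ 0.06364653 -0.32450693 -0.06884381]
the job is handed in; nothing more can be done
```

All four loose plates are stacked on the pile in the rack, and the hold-down weight stands upright on top. I handed the job in at about 52 s robot time. No verdict is reported, so what follows is from my own last checks.

- **Knocked plate:** the second plate was found about 20 mm off after I had placed it, probably the announced knock. I re-gripped it and set it back, within about 1.5 mm of centre.
- **Pile:** the top plate's centre is within about 1.5 mm of the rack's, and both its ends read 94.5–94.8 mm high, so it is level. Nothing white shows sticking out below it.
- **Weight:** its block is about 1.4 mm from the rack's centre. It is about 1.4° off the rack's line from the block, and about 0.5° from the handle.
- **Contact and robot:** readings taken when each plate touched down were 11 N or less, and about 1 N for the weight. The gripper is clear with near-zero wrist force.
- **Could not check:** the viewer refused the final picture because the 16-picture limit was reached. The final state is confirmed only by depth and mask measurements from the top camera. I also did not re-measure the bystanders at the end. They looked in place in the last overview picture, before the weight was moved.

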